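# Cacti under the swing-arm grow lamp

### The arm

A 6-joint arm with a two-finger parallel gripper is mounted at the origin on the work surface. World frame = base frame: x ahead of the robot, y to its left, z up, the work surface at z = 0. Lengths are in m, angles in rad, forces in N, time in s.
With the tool pointing down it reaches from about 0.275 to 0.975 m from the base axis. Payload 8.4 kg.
Tool frame: the origin (TCP) lies between the finger pads; the fingertips stand 8 mm ahead of it and the grasp point (between the pads) lies 11 mm behind it; z points along the fingers, y is the line along which they close (so a half turn about z gives the same grasp; the last joint's range is limited). The gripper opens to 92 mm and grips with 3 to 60 N. Pads are 20 mm wide; open, the fingers measure 128 mm over their backs; the gripper's body (75 mm by 189 mm) begins 69 mm behind the grasp point.
Start: joints at [1.138, 0.353, 1.633, -0, 1.155, -0.002], TCP at [0.261, 0.568, 0.223] pointing down, gripper open.
Joint ranges: [-2.63, 2.63], [-0.92, 2.1], [0.06, 2.66], [-1.3, 4.44], [0, 2.69], [-3.02, 3.02]. Speed limits (rad/s): [2.22, 2.22, 2.79, 3.14, 3.14, 3.14].

### API

Orientations are given as a 3x3 rotation matrix whose columns are the frame's x, y, z axes.
In Python, from bench import readout, vision, ticket gives the robot as it stands.
- The arm moves only by the tool drive_tool, never from a script. Its argument "deltas" is a list of rows, each a list of 6 numbers: the shift along the tool's x, y, z as a fraction of full scale, then the turn, a rotation vector about the tool's x, y, z as a fraction of full scale. A call has 1 to 12 rows; each row shifts and turns the commanded pose from where the row before left it, along the tool's axes as they then stand; what a row does not reach is not made up. Full scale, the value 1, is 500 mm for a shift and 30 degrees for a turn. A row lasts 1/10 s, in which the tool goes at most 50 mm and 8.59 degrees, less where a joint would pass 70% of its speed; a pose out of reach is approached as far as the arm can. A call with a number of a shift or a turn outside -1 to 1 is refused whole. A call with a gripper value outside its range is refused whole. "hand" is the opening, from 0 (shut) to 1 (fully open), set as the call begins (left out, the last holds). The fingers move at their own pace and stop on an object; "squeeze" is the grip in N (left out, the last holds). Time passes only in rows, so rows that do not move let the fingers close. It gives the time, the measured TCP pose, the force, the opening and the grip force at its end, in the units of the state.
- readout.observe(): the state, without advancing time (a new reading comes with each control period).
- vision.read_camera(name): name is "scene" or "top" or "wrist"; returns the picture (384x512x3 uint8, red, green, blue); there is no depth.
- vision.get_calibration(name): a dict with "camera_matrix" (3x3 intrinsics, pixels), "R" (3x3) and "t" (3): a world point X has camera coordinates R X + t. Camera axes: x right, y down, z forward; pixel columns grow to the right and rows downward; lengths in m; the calibration is good to about 2 mm. A picture is of the moment at which its call begins: read the wrist's pose just before it. get_calibration takes no time and is no camera call; for the wrist camera it gives the pose at the moment of the call.
- ticket.hand_in(): hands the job in; it is judged then, once.
Trained networks look in the newest picture that a camera, given by its name, has taken for a name from the list of things; names that differ only in an ending like _2 or _b are one class to them, and where a whole thing is asked for, a point or a joint stands for the part that bears it (a point fixed in the world has none). Each returns a list of dicts, best first, with "score" (0 to 1); they miss things now and then, are a little off and sometimes report something else, mostly with a low value. They report only what shows in the picture. A call takes as long as a camera call. They do not tell look-alikes from the thing itself.
- vision.recognise(camera, name): "point" ([x, y, z] in m, in world coordinates, good to about 4 mm: the middle of the surface that is visible of it).
- vision.masks_of(camera, name): "pixels" (384x512 bool, what is visible of it).
- vision.spot_point(camera, name): "point" ([x, y, z] in m, in world coordinates, good to about 4 mm: a listed point, or the origin of a listed thing).
The state is a dict: "t": time; "joints": joint angles; "joint_velocities": joint speeds; "tau": joint torques, N m; "tool_pos": TCP position; "orientation": TCP orientation; "wrist_force": force on the tool from outside, world axes, zero at the start; "ft_torque": the same for the moment, N m; "width": finger opening in m; "grasp_force": force on a finger pad.
Only numpy, scipy, OpenCV 4.12 (cv2) and the standard library are available. Lean on these libraries where they do the work, as an engineer would, in place of code of your own. Each camera call takes 0.05 s, during which the arm holds its last target. There are 200 camera calls.

### The job

Stand all the potted cacti upright in the cells of the pot tray while the grow lamp is still parked aside. Then lift the parking plunger and swing the lamp gently by its upright handle over the tray as far as its stop, and lock it there with the ball-lock pin: set the pin in the work hole, press its button to slide it fully home through the lined-up holes, and let go so that the button comes back up and the balls lock. Finally switch the lamp on at the toggle on its driver box. Knock none of the other things on the bench about.

Things in the scene. Friction and masses are not known exactly. Their poses are not given: they have to be found in the camera images.
- cactus0: potted cactus: round black plastic nursery pot, foot 42 mm across, widening to an upright rim band 52 mm across that runs from 40 to 56 mm height; a ribbed green globe cactus 33 mm across stands up out of it to 87 to 94 mm. 180 g, heavy at the foot. Origin at the centre of the pot's underside, z up. Best held by the rim band, fingertips astride the cactus. May be absent
- cactus1: potted cactus: round black plastic nursery pot, foot 42 mm across, widening to an upright rim band 52 mm across that runs from 40 to 56 mm height; a ribbed green globe cactus 33 mm across stands up out of it to 87 to 94 mm. 180 g, heavy at the foot. Origin at the centre of the pot's underside, z up. Best held by the rim band, fingertips astride the cactus. May be absent
- cactus2: potted cactus: round black plastic nursery pot, foot 42 mm across, widening to an upright rim band 52 mm across that runs from 40 to 56 mm height; a ribbed green globe cactus 33 mm across stands up out of it to 87 to 94 mm. 180 g, heavy at the foot. Origin at the centre of the pot's underside, z up. Best held by the rim band, fingertips astride the cactus. May be absent
- cactus3: potted cactus: round black plastic nursery pot, foot 42 mm across, widening to an upright rim band 52 mm across that runs from 40 to 56 mm height; a ribbed green globe cactus 33 mm across stands up out of it to 87 to 94 mm. 180 g, heavy at the foot. Origin at the centre of the pot's underside, z up. Best held by the rim band, fingertips astride the cactus. May be absent
- tray: fixed black plastic pot tray, 186 x 186 mm, walls and dividing cross 3 mm thick and 36 mm high, floor 3 mm, making four square cells (2 x 2), 90 mm wide, with centres at (+-46, +-46) mm. Origin at the centre of its underside; x and y along its sides
- stand: fixed grow-lamp stand: 150 mm square base, steel column 38 mm across, 197 mm tall; origin at the column's foot, on its axis. A flat index plate, upper face 185 mm above the bench, reaches 100 mm to the stand's -x, 110 mm to -y, 100 mm to +y; it has the plunger, the work hole and, at x -20, y -90 mm, the 22 mm sleeve where the pin waits. Nothing else stands above it
- work_hole (a point): centre of the 14 mm work hole at the index plate's upper face (185 mm above the bench), axis vertical, frame as the stand's. It goes on through the boom (165 to 173 mm height, once at its stop) and a lower plate whose underside is 32 mm below this point
- boom (a joint): swing of the lamp boom about the column (rad): 0 parked (pointing 135 degrees from the stand's x axis), growing anticlockwise from above to its stop at 1.571 (225 degrees, over the tray), where its 14 mm hole lines up with the work hole. White LED panel 200 x 140 mm under it, 170 to 370 mm from the axis, underside 131 mm above the bench. Light friction (1 N at the handle), stays where left
- boom_handle (a point): point on the axis of the upright round black handle on the boom, 250 mm from the column axis, 213 mm above the bench: the handle is 22 mm across and stands from 173 to 235 mm; grip it from above, it may turn between the fingers
- plunger (a joint): lift of the parking plunger (m): 0 down, its 9.6 mm rod standing in the boom's hole so that the parked boom is held (a few mm of play); 0.025 fully up. The boom is free above 0.013. It moves stiffly (2 N) and stays where it is left
- plunger_knob (a point): middle of the plunger's black mushroom knob, 25 mm across, its straight part 18 mm tall, reaching 12 mm above this point; 31 mm above the index plate when down. Rises with the plunger
- pin: ball-lock pin, 120 g, hanging upright in its sleeve, lifts straight out freely. Head 24 mm across, 32 mm tall, 28 mm flange at its foot; shank 12 mm across, 66.5 mm long, round-nosed. Four balls 34.7 to 39.3 mm below the shoulder, 19 mm across: in a 14 mm hole the pin stops and stands on them, shoulder 39 mm up, till the button draws them in. Origin on the axis at the shoulder, z to the head
- pin_button (a joint): travel of the push button on top of the pin's head (m): 0 released (balls out), 0.005 fully in (balls drawn in). Spring, 2 N at first to 6 N fully in; returns when let go. Its flat top face is 15 mm across, 38 mm above the pin's shoulder when released (6 mm above the top of the head), 33 mm when pressed in
- switch (a joint): toggle lever on the fixed grey LED driver box (170 x 90 x 40 mm, switch block on it to 65 mm height): angle (rad), 0 off, leaning 0.45 rad to its own -x; 0.9 on, leaning 0.45 rad to +x. Hinge axis 62 mm above the bench, 45 mm from the ball's centre. Push it over with 1 to 2 N; it stays where it is left. The swinging lamp passes above it
- switch_tip (a point): centre of the steel ball, 26 mm across, at the toggle lever's end; 102 mm above the bench when off. Its x axis, seen from above, points the way the lever must be pushed to switch on
- seed_tin: bystander: metal seed tin, 60 mm across, 55 mm tall; origin at the centre of its underside
- feed_bottle: bystander: feed bottle, 56 mm across, 150 mm tall; origin at the centre of its underside
- mug: bystander: white mug, 76 mm across, 85 mm tall; origin at the centre of its underside
- germ_tub: bystander: clear lidded germination tub, 84 mm across, 60 mm tall; origin at the centre of its underside
- dibber: bystander: T-handled wooden dibber lying along its x axis, 145 mm long, 90 mm across the handle, 22 mm high; origin at the centre of its underside
- pot_stack: bystander: stack of terracotta pots, 72 mm across, 100 mm tall; origin at the centre of its underside
- label_block: bystander: wooden block 50 x 100 mm with plant labels, 90 mm tall; origin at the centre of its underside
Not all that is in view belongs to the job. What is shaped like the cactus0 but purple or yellow is not meant.

How it is judged:
On the way, in this order (a step that is already met when the one before it is completed fails the run):
1. all the cacti stand in the tray, lamp still parked (x of cactus0 in the frame of tray between -0.072 and 0.072 m and y of cactus0 in the frame of tray between -0.072 and 0.072 m and height (world z) of each of cactus0, cactus1, cactus2, cactus3 below 0.011 m and x of cactus1 in the frame of tray between -0.072 and 0.072 m and y of cactus1 in the frame of tray between -0.072 and 0.072 m and x of cactus2 in the frame of tray between -0.072 and 0.072 m and y of cactus2 in the frame of tray between -0.072 and 0.072 m and x of cactus3 in the frame of tray between -0.072 and 0.072 m and y of cactus3 in the frame of tray between -0.072 and 0.072 m and value of joint boom below 0.15 rad), for 0.2 s.
2. the parking plunger is lifted clear of the boom (value of joint plunger above 0.013 m), for 0.2 s.
3. the lamp is over the tray at its stop (value of joint boom above 1.53 rad), for 0.2 s.
4. the pin is home in the work hole (horizontal distance between pin and work_hole below 0.004 m and z of pin in the frame of work_hole below 0.003 m and angle between pin's own z axis and vertical below 0.08 rad), for 0.1 s.
5. the lamp is switched on (value of joint switch above 0.7 rad), for 0.1 s.
At the end, for the whole second after the job is handed in: Every cactus present upright (0.2 rad) on the floor of the tray (within 72 mm of its centre in x and y); plunger above 0.011 m; switch above 0.7 rad; boom above 1.54 rad; pin's shoulder within 3 mm of the plate, within 4 mm of the hole's axis, tilt under 0.08 rad, button under 1.5 mm; all at rest (all of step 4 and value of joint pin_button below 0.0015 m and value of joint boom above 1.54 rad and value of joint plunger above 0.011 m and value of joint switch above 0.7 rad and linear speed of each of pin, cactus0, cactus1, cactus2, cactus3 below 0.02 m/s and x of cactus0 in the frame of tray between -0.072 and 0.072 m and y of cactus0 in the frame of tray between -0.072 and 0.072 m and height (world z) of each of cactus0, cactus1, cactus2, cactus3 below 0.011 m and angle between each of cactus0, cactus1, cactus2, cactus3's own z axis and vertical below 0.2 rad and x of cactus1 in the frame of tray between -0.072 and 0.072 m and y of cactus1 in the frame of tray between -0.072 and 0.072 m and x of cactus2 in the frame of tray between -0.072 and 0.072 m and y of cactus2 in the frame of tray between -0.072 and 0.072 m and x of cactus3 in the frame of tray between -0.072 and 0.072 m and y of cactus3 in the frame of tray between -0.072 and 0.072 m); the robot touches nothing.
It fails at once if the lamp is flung (faster than 1.5 rad/s) (velocity of joint boom above 1.5 rad/s or velocity of joint boom below -1.5 rad/s).
It fails at once if a bystander is moved more than 40 mm (distance of any of seed_tin, feed_bottle, mug, germ_tub, dibber, pot_stack, label_block from where it was at the start of the episode above 0.04 m).
Of cactus0, cactus1, cactus2, cactus3 only 2 to 4 are there at a start; the rules pass over those that are not, and their reading is None.
At some moment in a run one of cactus0, cactus1, cactus2, cactus3 may be knocked a few centimetres aside while the robot is not near it.
It also fails if it takes over 210 s, if anything falls off the work surface, if the arm or the gripper's body presses on something with over 40 N, if the wrist force passes 120 N, or if a joint passes its speed limit or range.

## Working session

There is one attempt and no reset: what is moved stays moved. The work goes in short steps, Python scripts to look and compute and a tool call to move; the robot and the scene stay as the last step left them, time stands still between calls to the robot, and variables do not carry over. Pictures are saved under pics/ and viewed, at most 17 in all, crops included, and the job is handed in when it is done.

Besides the shell and the picture viewer there is one more tool, called by a JSON object that holds its "op" and its "data", one argument or row to a line. drive_tool: Moves the arm, as the interface text tells. Its arguments: {"type":"object","properties":{"deltas":{"type":"array","items":{"type":"array","items":{"type":"number","minimum":-1,"maximum":1}}},"hand":{"type":"number"},"squeeze":{"type":"number"}},"required":["deltas"]}

```bash
mkdir -p pics; ls; cat > s1.py <<'E'
from bench import readout, vision
import cv2, numpy as np
s=readout.observe(); print(s['t'],np.round(s['tool_pos'],3),np.round(s['orientation'],2).tolist(),s['width'])
for c in ['scene','top']:
    im=vision.read_camera(c); cv2.imwrite(f'pics/{c}0.png',im[:,:,::-1])
    K=vision.get_calibration(c); print(c,np.round(-np.array(K['R']).T@K['t'],3),np.round(K['camera_matrix'],0).tolist())
    for n in ['cactus0','tray','stand','work_hole','boom_handle','plunger_knob','pin','switch_tip','seed_tin','feed_bottle','mug','germ_tub','dibber','pot_stack','label_block']:
        r=vision.spot_point(c,n)
        print(n,[(round(d['score'],2),np.round(d['point'],3).tolist()) for d in r[:7]])
E
python3 s1.py
```

```text
pics
0.0 [0.261 0.567 0.222] [[-0.91, 0.42, -0.0], [0.42, 0.91, -0.0], [0.0, -0.0, -1.0]] 0.092100555968512
scene [1.184 0.471 0.776] [[354.0, 0.0, 257.0], [0.0, 354.0, 192.0], [0.0, 0.0, 1.0]]
cactus0 [(0.78, [0.332, -0.419, 0.0]), (0.69, [0.442, -0.292, -0.001]), (0.67, [0.574, -0.402, -0.005]), (0.65, [0.572, -0.278, -0.002]), (0.58, [0.339, -0.31, -0.0]), (0.55, [0.429, -0.393, -0.001]), (0.23, [0.679, -0.255, -0.0])]
tray []
stand [(0.85, [0.688, 0.151, 0.002]), (0.56, [0.624, 0.361, 0.001])]
work_hole [(0.64, [0.615, 0.086, 0.186]), (0.49, [0.317, -0.19, 0.0])]
boom_handle [(0.56, [0.516, 0.335, 0.215])]
plunger_knob [(0.63, [0.617, 0.228, 0.221]), (0.56, [0.574, -0.28, -0.003])]
pin [(0.48, [0.663, 0.062, 0.183])]
switch_tip [(0.69, [0.691, -0.388, -0.001]), (0.66, [0.428, 0.168, 0.099])]
seed_tin [(0.87, [0.621, 0.36, -0.0])]
feed_bottle [(0.66, [0.741, -0.131, 0.002]), (0.44, [0.518, 0.335, 0.214])]
mug [(0.95, [0.697, -0.392, 0.001])]
germ_tub [(0.96, [0.679, -0.252, -0.002]), (0.24, [0.572, -0.281, -0.003])]
dibber [(0.5, [0.573, -0.402, -0.003])]
pot_stack [(0.63, [0.79, 
[... 312 characters left out ...]
 (0.49, [0.572, -0.284, 0.001])]
tray [(0.57, [0.491, -0.04, -0.001])]
stand [(0.72, [0.691, 0.15, -0.003]), (0.61, [0.36, 0.28, 0.003])]
work_hole [(0.95, [0.613, 0.084, 0.187])]
boom_handle [(0.97, [0.518, 0.334, 0.213])]
plunger_knob [(0.58, [0.624, 0.224, 0.214])]
pin [(0.57, [0.664, 0.063, 0.183])]
switch_tip [(0.57, [0.429, 0.165, 0.103]), (0.54, [0.516, 0.333, 0.214])]
seed_tin [(0.58, [0.621, 0.356, 0.001])]
feed_bottle [(0.68, [0.742, -0.131, 0.002]), (0.19, [0.32, -0.191, 0.002])]
mug [(0.89, [0.693, -0.395, 0.001])]
germ_tub []
dibber [(0.8, [0.358, 0.279, 0.001])]
pot_stack [(0.81, [0.792, -0.041, -0.004])]
label_block [(0.82, [0.32, -0.189, 0.0]), (0.53, [0.426, -0.395, 0.003])]
```

View pics/scene0.png

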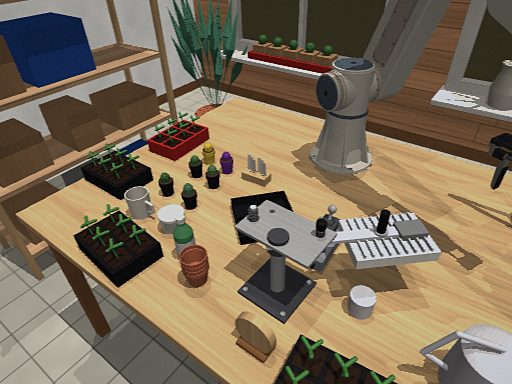

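View pics/top0.png

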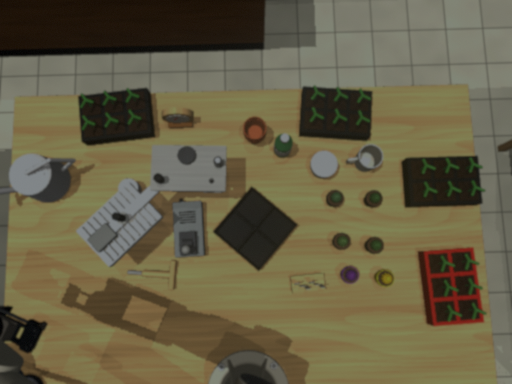

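The scene view shows four green cacti near (167,185), (190,195), (196,168) and (212,177). The purple one at (227,160) and the yellow one at (208,153) are look-alikes. In the top view the greens sit at (335,198), (374,198), (341,241) and (374,245), purple at (350,274), yellow at (386,278). The tray is a diamond centred near (256,229).

{"op": "drive_tool", "data": {
  "deltas": [
    [0,0,-0.08,0,0,-0.208],
    [0,0,-0.08,0,0,-0.208],
    [0,0,-0.03,0,0,-0.208],
    [0,0,0,0,0,-0.208],
    [0,-0.08,0,0,0,0],
    [0,-0.08,0,0,0,0],
    [0,-0.08,0,0,0,0],
    [0,-0.08,0,0,0,0],
    [0,-0.08,0,0,0,0],
    [0,-0.08,0,0,0,0],
    [0,-0.08,0,0,0,0],
    [0,0,0,0,0,0]
  ],
  "hand": 0.75,
  "squeeze": 20
}}

```text
t: 2.8
tool_pos: [0.2617, 0.2843, 0.3177]
orientation: [[-1.0, -0.003, 0.0], [-0.003, 1.0, -0.001], [-0.0, -0.001, -1.0]]
wrist_force: [-0.5, 0.3, -0.1]
width: 0.0688
grasp_force: 0.0
```

```bash
cat > s2.py <<'E'
from bench import readout, vision
import cv2, numpy as np
s=readout.observe(); print(s['t'],np.round(s['tool_pos'],3),np.round(s['orientation'],3).tolist(),np.round(s['joints'],2))
im=vision.read_camera('top'); K=vision.get_calibration('top'); A=np.array(K['camera_matrix']);R=np.array(K['R']);t=np.array(K['t'])
def w(p,z):
    d=R.T@np.linalg.inv(A)@[p[0],p[1],1]; c=-R.T@t; return (c+d*(z-c[2])/d[2])[:2]
for n,z in [('tray',.036),('stand',.185),('switch',.05),('boom',.165)]:
    for r in vision.masks_of('top',n)[:2]:
        m=np.array(r['pixels'],np.uint8); ys,xs=np.nonzero(m)
        P=np.array([w(p,z) for p in zip(xs,ys)],np.float32)
        b=cv2.minAreaRect(P); print(n,round(r['score'],2),len(xs),np.round(b[0],3),np.round(b[1],3),round(b[2],1),np.round(cv2.boxPoints(b),3).tolist())
E
python3 s2.py
```

```text
2.8 [0.262 0.284 0.318] [[-1.0, -0.003, 0.0], [-0.003, 1.0, -0.001], [-0.0, -0.001, -1.0]] [ 0.82 -0.13  1.97 -0.    1.3  -0.75]
tray 0.92 3691 [ 0.49  -0.035] [0.19  0.188] 47.7 [[0.35600000619888306, -0.041999999433755875], [0.4950000047683716, -0.16899999976158142], [0.6230000257492065, -0.02800000086426735], [0.48399999737739563, 0.0989999994635582]]
tray 0.42 252 [ 0.442 -0.295] [0.055 0.049] 88.5 [[0.4169999957084656, -0.32199999690055847], [0.4659999907016754, -0.3240000009536743], [0.46700000762939453, -0.2680000066757202], [0.4189999997615814, -0.2669999897480011]]
stand 0.88 7163 [0.589 0.243] [0.221 0.468] 32.7 [[0.3700000047683716, 0.3799999952316284], [0.6230000257492065, -0.013000000268220901], [0.8090000152587891, 0.10599999874830246], [0.5559999942779541, 0.5]]
switch 0.44 36 [0.43  0.176] [0.015 0.018] 89.7 [[0.42100000381469727, 0.1679999977350235], [0.4390000104904175, 0.1679999977350235], [0.4390000104904175, 0.18299999833106995], [0.42100000381469727, 0.18299999833106995]]
boom 0.57 99 [0.613 0.31 ] [0.062 0.026] 73.7 [[0.5920000076293945, 0.2840000092983246], [0.6169999837875366, 0.2770000100135803], [0.6340000033378601, 0.335999995470047], [0.609000027179718, 0.34299999475479126]]
```

{"op": "drive_tool", "data": {
  "deltas": [
    [-0.05,-0.08,0,0,0,0],
    [-0.05,-0.08,0,0,0,0],
    [-0.05,-0.08,0,0,0,0],
    [-0.05,-0.08,0,0,0,0],
    [-0.05,-0.08,0,0,0,0],
    [-0.05,-0.08,0,0,0,0],
    [-0.05,-0.08,0,0,0,0],
    [-0.04,-0.08,0,0,0,0],
    [-0.03,-0.08,0,0,0,0],
    [-0.02,-0.08,0,0,0,0],
    [0,-0.08,0,0,0,0],
    [0,-0.08,0,0,0,0]
  ]
}}

```text
t: 4.25
tool_pos: [0.4857, -0.1922, 0.3169]
orientation: [[-1.0, -0.006, -0.001], [-0.006, 1.0, 0.0], [0.001, 0.0, -1.0]]
wrist_force: [0.7, 0.9, 0.0]
width: 0.069
grasp_force: 0.0
```

```bash
cat > look.py <<'E'
import sys
from bench import readout, vision
import cv2, numpy as np
s=readout.observe(); print(s['t'],np.round(s['tool_pos'],4),np.round(s['orientation'],3).tolist(),'q',np.round(s['joints'],2),round(s['width'],4),'F',np.round(s['wrist_force'],1))
def look(cam,names,pic=None,k=6):
    im=vision.read_camera(cam)
    if pic: cv2.imwrite(f'pics/{pic}.png',im[:,:,::-1])
    for n in names:
        print(cam,n,[(round(d['score'],2),np.round(d['point'],3).tolist()) for d in vision.spot_point(cam,n)[:k]])
if __name__=='__main__':
    for a in sys.argv[1:]:
        p=a.split(':'); look(p[0],[x for x in p[1].split(',') if x],p[2] if len(p)>2 else None)
E
python3 look.py wrist:cactus0:w1
```

```text
4.25 [ 0.4857 -0.1922  0.3169] [[-1.0, -0.006, -0.001], [-0.006, 1.0, 0.0], [0.001, 0.0, -1.0]] q [-0.38  0.11  1.73  0.    1.3  -1.96] 0.069 F [0.7 0.9 0. ]
wrist cactus0 [(0.91, [0.444, -0.293, -0.001]), (0.91, [0.569, -0.403, 0.003]), (0.82, [0.328, -0.419, 0.002]), (0.66, [0.338, -0.317, -0.004]), (0.59, [0.428, -0.393, -0.001])]
```

View pics/w1.png

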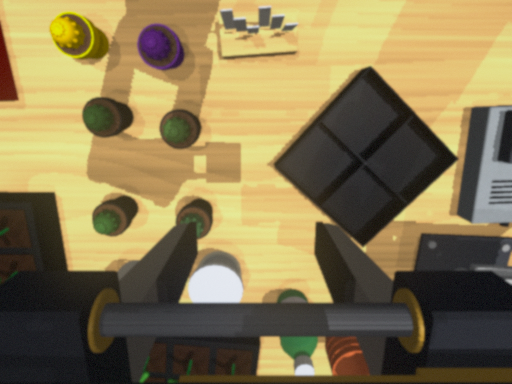

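The wrist view shows greens at (105,117), (180,128), (112,215) and (195,218). Purple at (162,48), yellow at (78,35) and the tray diamond around (365,157) agree with the network positions. I'm going for the cactus at (0.572, -0.282).

{"op": "drive_tool", "data": {
  "deltas": [
    [-0.058,-0.06,0,0,0,0],
    [-0.058,-0.06,0,0,0,0],
    [-0.058,-0.06,0,0,0,0],
    [0,0,0.08,0,0,0],
    [0,0,0.08,0,0,0],
    [0,0,0.08,0,0,0],
    [0,0,0.08,0,0,0],
    [0,0,0.08,0,0,0],
    [0,0,0.07,0,0,0],
    [0,0,0.05,0,0,0],
    [0,0,0.032,0,0,0],
    [0,0,0,0,0,0]
  ]
}}

```text
t: 5.55
tool_pos: [0.5714, -0.2789, 0.0391]
orientation: [[-1.0, -0.006, -0.004], [-0.006, 1.0, 0.002], [0.004, 0.002, -1.0]]
wrist_force: [-0.4, 0.5, -0.5]
width: 0.0691
grasp_force: 0.0
```

{"op": "drive_tool", "data": {
  "deltas": [
    [0,0,0,0,0,0],
    [0,0,0,0,0,0],
    [0,0,0,0,0,0],
    [0,0,0,0,0,0]
  ],
  "hand": 0.3,
  "squeeze": 20
}}

```text
t: 5.95
tool_pos: [0.5732, -0.2811, 0.0432]
orientation: [[-1.0, -0.005, 0.003], [-0.005, 1.0, -0.001], [-0.003, -0.001, -1.0]]
wrist_force: [0.3, 0.3, 5.1]
width: 0.0515
grasp_force: 20.0
```

{"op": "drive_tool", "data": {
  "deltas": [
    [0,0,-0.05,0,0,0],
    [0,0,-0.07,0,0,0],
    [0,0,-0.07,0,0,0],
    [0,0,-0.07,0,0,0],
    [0.012,0.07,0,0,0,0],
    [0.012,0.07,0,0,0,0],
    [0.012,0.07,0,0,0,0],
    [0.012,0.07,0,0,0,0],
    [0.012,0.07,0,0,0,0],
    [0.012,0.07,0,0,0,0],
    [0,0.064,0,0,0,0],
    [0,0,0,0,0,0]
  ]
}}

```text
t: 7.15
tool_pos: [0.5343, -0.0358, 0.1719]
orientation: [[-1.0, -0.007, -0.0], [-0.007, 1.0, 0.001], [0.0, 0.001, -1.0]]
wrist_force: [0.4, -0.6, -2.6]
width: 0.0515
grasp_force: 20.0
```

```bash
python3 look.py wrist::w2; python3 look.py
```

```text
7.15 [ 0.5343 -0.0358  0.1719] [[-1.0, -0.007, -0.0], [-0.007, 1.0, 0.001], [0.0, 0.001, -1.0]] q [-0.07  0.27  1.87  0.    1.   -1.65] 0.0515 F [ 0.4 -0.6 -2.6]
7.2 [ 0.5346 -0.0374  0.1719] [[-1.0, -0.007, 0.0], [-0.007, 1.0, 0.0], [-0.0, 0.0, -1.0]] q [-0.07  0.27  1.87  0.    1.   -1.65] 0.0514 F [-0.3 -0.5 -1.2]
```

View pics/w2.png

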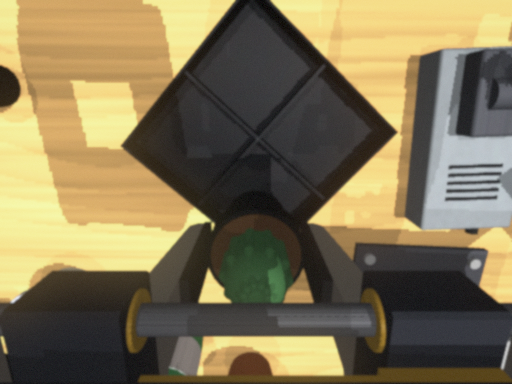

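The cactus hangs at about (255,265) on the diagonal of the tray. The cross is at (258,140), with tray corners at (396,131) and (123,146).

```bash
cat > pix.py <<'E'
import sys
from bench import vision
import numpy as np
def P(cam,u,v,z):
    K=vision.get_calibration(cam);A=np.array(K['camera_matrix']);R=np.array(K['R']);t=np.array(K['t'])
    d=R.T@np.linalg.inv(A)@[u,v,1]; c=-R.T@t; return np.round((c+d*(z-c[2])/d[2])[:2],4)
a=[float(x) for x in sys.argv[2:]]
for i in range(0,len(a),3): print(a[i:i+3],P(sys.argv[1],*a[i:i+3]))
E
python3 pix.py wrist 258 140 .036 396 131 .036 123 146 .036 252 -3 0.036
```

```text
[258.0, 140.0, 0.036] [ 0.4917 -0.0365]
[396.0, 131.0, 0.036] [0.4823 0.0923]
[123.0, 146.0, 0.036] [ 0.4984 -0.1642]
[252.0, -3.0, 0.036] [ 0.3725 -0.0427]
```

{"op": "drive_tool", "data": {
  "deltas": [
    [0,0,0.07,0,0,0],
    [0,0,0.07,0,0,0],
    [0,0,0.06,0,0,0],
    [0,0,0.04,0,0,0],
    [0,0,0.012,0,0,0],
    [0,0,0,0,0,0]
  ]
}}

```text
t: 7.8
tool_pos: [0.5348, -0.0398, 0.0455]
orientation: [[-1.0, -0.004, -0.001], [-0.004, 1.0, -0.0], [0.001, -0.0, -1.0]]
wrist_force: [-0.1, 0.4, -1.8]
width: 0.0513
grasp_force: 20.0
```

{"op": "drive_tool", "data": {
  "deltas": [
    [0,0,0,0,0,0],
    [0,0,0,0,0,0],
    [0,0,0,0,0,0],
    [0,0,-0.06,0,0,0],
    [0,0,-0.08,0,0,0],
    [0,0,-0.08,0,0,0],
    [0,0,-0.08,0,0,0]
  ],
  "hand": 0.72
}}

```text
t: 8.5
tool_pos: [0.5348, -0.0388, 0.1975]
orientation: [[-1.0, -0.005, 0.0], [-0.005, 1.0, -0.0], [-0.0, -0.0, -1.0]]
wrist_force: [1.6, 0.2, 0.3]
width: 0.0662
grasp_force: 0.0
```

```bash
python3 look.py top:cactus0 scene:cactus0
```

```text
8.5 [ 0.5348 -0.0388  0.1975] [[-1.0, -0.005, 0.0], [-0.005, 1.0, -0.0], [-0.0, -0.0, -1.0]] q [-0.08  0.24  1.85 -0.    1.05 -1.65] 0.0662 F [1.6 0.2 0.3]
top cactus0 [(0.83, [0.428, -0.395, 0.0]), (0.76, [0.329, -0.42, -0.005]), (0.7, [0.566, -0.403, 0.001]), (0.63, [0.343, -0.313, -0.0]), (0.61, [0.536, -0.044, 0.004]), (0.52, [0.444, -0.292, -0.001])]
scene cactus0 [(0.79, [0.341, -0.311, 0.001]), (0.71, [0.44, -0.292, 0.002]), (0.71, [0.331, -0.418, -0.001]), (0.63, [0.575, -0.402, -0.003]), (0.6, [0.432, -0.395, -0.001])]
```

{"op": "drive_tool", "data": {
  "deltas": [
    [-0.008,-0.08,0,0,0,0],
    [-0.008,-0.08,0,0,0,0],
    [-0.008,-0.08,0,0,0,0],
    [-0.008,-0.08,0,0,0,0],
    [-0.008,-0.08,0,0,0,0],
    [-0.008,-0.08,0,0,0,0],
    [-0.008,-0.08,0,0,0,0],
    [-0.008,-0.08,0,0,0,0],
    [-0.006,-0.06,0,0,0,0],
    [0,-0.028,0,0,0,0],
    [0,0,0,0,0,0]
  ]
}}

```text
t: 9.8
tool_pos: [0.5708, -0.4034, 0.1937]
orientation: [[-1.0, -0.003, -0.002], [-0.003, 1.0, 0.001], [0.002, 0.001, -1.0]]
wrist_force: [0.5, -0.8, 0.3]
width: 0.0661
grasp_force: 0.0
```

```bash
python3 look.py wrist:cactus0
```

```text
9.8 [ 0.5708 -0.4034  0.1937] [[-1.0, -0.003, -0.002], [-0.003, 1.0, 0.001], [0.002, 0.001, -1.0]] q [-0.62  0.49  1.48 -0.    1.17 -2.19] 0.0661 F [ 0.5 -0.8  0.3]
wrist cactus0 [(0.87, [0.447, -0.294, -0.002]), (0.79, [0.568, -0.402, -0.001]), (0.58, [0.427, -0.395, -0.003])]
```

{"op": "drive_tool", "data": {
  "deltas": [
    [0,0,0.08,0,0,0],
    [0,0,0.08,0,0,0],
    [0,0,0.08,0,0,0],
    [0,0,0.05,0,0,0],
    [0,0,0.02,0,0,0],
    [0,0,0,0,0,0]
  ]
}}

```text
t: 10.5
tool_pos: [0.5712, -0.4008, 0.0395]
orientation: [[-1.0, -0.006, -0.002], [-0.006, 1.0, 0.002], [0.002, 0.002, -1.0]]
wrist_force: [0.8, -0.8, 0.9]
width: 0.0664
grasp_force: 0.0
```

{"op": "drive_tool", "data": {
  "deltas": [
    [0,0,0,0,0,0],
    [0,0,0,0,0,0],
    [0,0,0,0,0,0],
    [0,0,0,0,0,0],
    [0,0,-0.05,0,0,0],
    [0,0,-0.07,0,0,0],
    [0,0,-0.07,0,0,0],
    [0,0,-0.07,0,0,0],
    [0,0,0,0,0,0]
  ],
  "hand": 0.3
}}

```text
t: 11.4
tool_pos: [0.5742, -0.4047, 0.177]
orientation: [[-1.0, -0.005, 0.008], [-0.005, 1.0, -0.006], [-0.008, -0.006, -1.0]]
wrist_force: [0.9, 0.2, -0.7]
width: 0.0517
grasp_force: 20.0
```

{"op": "drive_tool", "data": {
  "deltas": [
    [0.02,0.07,0,0,0,0],
    [0.02,0.08,0,0,0,0],
    [0.02,0.08,0,0,0,0],
    [0.02,0.08,0,0,0,0],
    [0.02,0.08,0,0,0,0],
    [0.02,0.08,0,0,0,0],
    [0.02,0.07,0,0,0,0],
    [0.02,0.048,0,0,0,0],
    [0,0,0,0,0,0],
    [0,0,0,0,0,0]
  ]
}}

```text
t: 12.4
tool_pos: [0.4902, -0.1088, 0.1704]
orientation: [[-1.0, -0.006, 0.0], [-0.006, 1.0, -0.0], [-0.0, -0.0, -1.0]]
wrist_force: [-0.1, -0.3, -1.2]
width: 0.0512
grasp_force: 20.0
```

```bash
python3 look.py wrist:cactus0 wrist:tray
```

```text
12.4 [ 0.4902 -0.1088  0.1704] [[-1.0, -0.006, 0.0], [-0.006, 1.0, -0.0], [-0.0, -0.0, -1.0]] q [-0.22  0.22  1.94 -0.    0.97 -1.8 ] 0.0512 F [-0.1 -0.3 -1.2]
wrist cactus0 [(0.86, [0.342, -0.317, -0.002]), (0.8, [0.488, -0.109, 0.13]), (0.75, [0.534, -0.043, 0.002]), (0.67, [0.445, -0.296, -0.002])]
wrist tray [(0.85, [0.488, -0.035, 0.001])]
```

Held base at z about 0.13; lower 0.126 m and release.

{"op": "drive_tool", "data": {
  "deltas": [
    [0,0,0.07,0,0,0],
    [0,0,0.07,0,0,0],
    [0,0,0.06,0,0,0],
    [0,0,0.04,0,0,0],
    [0,0,0.01,0,0,0],
    [0,0,0,0,0,0]
  ]
}}

```text
t: 13.2
tool_pos: [0.4902, -0.1095, 0.0452]
orientation: [[-1.0, -0.004, -0.001], [-0.004, 1.0, 0.0], [0.001, 0.0, -1.0]]
wrist_force: [0.3, 0.2, -1.7]
width: 0.0514
grasp_force: 20.0
```

{"op": "drive_tool", "data": {
  "deltas": [
    [0,0,0,0,0,0],
    [0,0,0,0,0,0],
    [0,0,0,0,0,0],
    [0,0,-0.06,0,0,0],
    [0,0,-0.08,0,0,0],
    [0,0,-0.08,0,0,0],
    [0,0,-0.08,0,0,0],
    [0.03,-0.08,0,0,0,0],
    [0.03,-0.08,0,0,0,0],
    [0.03,-0.08,0,0,0,0],
    [0,0,0,0,0,0]
  ],
  "hand": 0.68
}}

```text
t: 14.3
tool_pos: [0.4446, -0.2329, 0.1962]
orientation: [[-1.0, -0.002, 0.001], [-0.002, 1.0, -0.002], [-0.001, -0.002, -1.0]]
wrist_force: [-0.2, 1.4, 0.1]
width: 0.063
grasp_force: 0.0
```

```bash
python3 look.py wrist:cactus0 top:cactus0
```

```text
14.3 [ 0.4446 -0.2329  0.1962] [[-1.0, -0.002, 0.001], [-0.002, 1.0, -0.002], [-0.001, -0.002, -1.0]] q [-0.48  0.19  1.92 -0.    1.03 -2.06] 0.063 F [-0.2  1.4  0.1]
wrist cactus0 [(0.91, [0.331, -0.42, -0.0]), (0.89, [0.534, -0.043, 0.003]), (0.87, [0.446, -0.295, -0.001]), (0.79, [0.43, -0.392, -0.002]), (0.78, [0.486, -0.109, 0.003]), (0.58, [0.338, -0.313, -0.003])]
top cactus0 [(0.8, [0.486, -0.112, 0.003]), (0.59, [0.326, -0.424, -0.004]), (0.53, [0.535, -0.042, 0.003]), (0.51, [0.346, -0.314, -0.003])]
```

{"op": "drive_tool", "data": {
  "deltas": [
    [0,-0.06,0,0,0,0],
    [0,-0.066,0,0,0,0],
    [0,0,0,0,0,0],
    [0,0,0.08,0,0,0],
    [0,0,0.08,0,0,0],
    [0,0,0.08,0,0,0],
    [0,0,0.05,0,0,0],
    [0,0,0.019,0,0,0],
    [0,0,0,0,0,0]
  ]
}}

```text
t: 15.4
tool_pos: [0.4459, -0.2907, 0.0402]
orientation: [[-1.0, -0.006, -0.002], [-0.006, 1.0, 0.002], [0.002, 0.002, -1.0]]
wrist_force: [-0.6, -0.4, 0.2]
width: 0.0626
grasp_force: 0.0
```

{"op": "drive_tool", "data": {
  "deltas": [
    [0,0,0,0,0,0],
    [0,0,0,0,0,0],
    [0,0,0,0,0,0],
    [0,0,0,0,0,0],
    [0,0,-0.05,0,0,0],
    [0,0,-0.07,0,0,0],
    [0,0,-0.07,0,0,0],
    [0,0,-0.07,0,0,0],
    [0,0,0,0,0,0]
  ],
  "hand": 0.3
}}

```text
t: 16.3
tool_pos: [0.4484, -0.2938, 0.1759]
orientation: [[-1.0, -0.005, 0.007], [-0.005, 1.0, -0.004], [-0.007, -0.004, -1.0]]
wrist_force: [0.3, -0.4, -0.7]
width: 0.0512
grasp_force: 20.0
```

{"op": "drive_tool", "data": {
  "deltas": [
    [-0.01,0.07,0,0,0,0],
    [-0.01,0.08,0,0,0,0],
    [-0.01,0.08,0,0,0,0],
    [-0.01,0.08,0,0,0,0],
    [-0.01,0.08,0,0,0,0],
    [-0.01,0.08,0,0,0,0],
    [-0.01,0.08,0,0,0,0],
    [-0.012,0.06,0,0,0,0],
    [0,0.035,0,0,0,0],
    [0,0,0,0,0,0],
    [0,0,0,0,0,0]
  ]
}}

```text
t: 17.4
tool_pos: [0.485, 0.0303, 0.1704]
orientation: [[-1.0, -0.006, -0.001], [-0.006, 1.0, -0.0], [0.001, -0.0, -1.0]]
wrist_force: [-0.6, 0.7, -2.0]
width: 0.0516
grasp_force: 20.0
```

```bash
python3 look.py wrist:cactus0,switch_tip:w3
```

```text
17.4 [0.485  0.0303 0.1704] [[-1.0, -0.006, -0.001], [-0.006, 1.0, -0.0], [0.001, -0.0, -1.0]] q [ 0.06  0.2   1.98 -0.    0.97 -1.52] 0.0516 F [-0.6  0.7 -2. ]
wrist cactus0 [(0.97, [0.483, 0.03, 0.127]), (0.93, [0.487, -0.111, 0.004]), (0.81, [0.532, -0.042, 0.002])]
wrist switch_tip [(0.79, [0.424, 0.169, 0.101])]
```

View pics/w3.png

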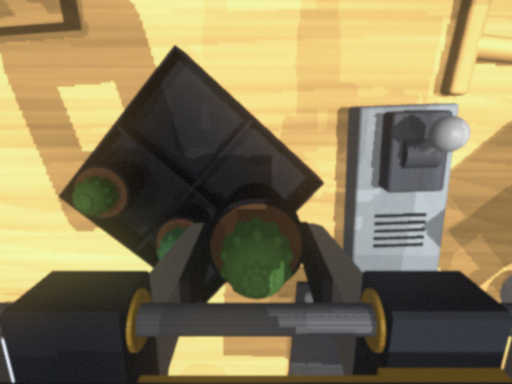

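Placed cacti show at (97,192) and (178,242); the held one at (255,250) is above the left cell. The switch ball at (450,133) leans away from its hinge block at (415,150).

{"op": "drive_tool", "data": {
  "deltas": [
    [0,0,0.07,0,0,0],
    [0,0,0.07,0,0,0],
    [0,0,0.06,0,0,0],
    [0,0,0.04,0,0,0],
    [0,0,0.01,0,0,0],
    [0,0,0,0,0,0]
  ]
}}

```text
t: 18.15
tool_pos: [0.4852, 0.0295, 0.0458]
orientation: [[-1.0, -0.004, -0.002], [-0.004, 1.0, -0.0], [0.002, -0.0, -1.0]]
wrist_force: [0.8, 1.0, -1.1]
width: 0.0508
grasp_force: 20.0
```

{"op": "drive_tool", "data": {
  "deltas": [
    [0,0,0,0,0,0],
    [0,0,0,0,0,0],
    [0,0,0,0,0,0],
    [0,0,-0.06,0,0,0],
    [0,0,-0.08,0,0,0],
    [0,0,-0.08,0,0,0],
    [0,0,-0.08,0,0,0],
    [0.01,-0.08,0,0,0,0],
    [0.01,-0.08,0,0,0,0],
    [0.01,-0.08,0,0,0,0],
    [0.01,-0.08,0,0,0,0],
    [0.01,-0.08,0,0,0,0]
  ],
  "hand": 0.68
}}

```text
t: 19.35
tool_pos: [0.4613, -0.1712, 0.1967]
orientation: [[-1.0, -0.005, 0.001], [-0.005, 1.0, -0.0], [-0.001, -0.0, -1.0]]
wrist_force: [0.1, -0.4, -0.2]
width: 0.0626
grasp_force: 0.0
```

{"op": "drive_tool", "data": {
  "deltas": [
    [0.01,-0.08,0,0,0,0],
    [0.01,-0.08,0,0,0,0],
    [0.01,-0.08,0,0,0,0],
    [0,0,0,0,0,0]
  ]
}}

```text
t: 19.75
tool_pos: [0.4469, -0.2937, 0.1966]
orientation: [[-1.0, -0.002, 0.001], [-0.002, 1.0, -0.002], [-0.001, -0.002, -1.0]]
wrist_force: [-0.1, 0.9, -0.2]
width: 0.0628
grasp_force: 0.0
```

```bash
python3 look.py wrist:cactus0 top:cactus0 scene:cactus0
```

```text
19.75 [ 0.4469 -0.2937  0.1966] [[-1.0, -0.002, 0.001], [-0.002, 1.0, -0.002], [-0.001, -0.002, -1.0]] q [-0.58  0.24  1.85 -0.    1.05 -2.16] 0.0628 F [-0.1  0.9 -0.2]
wrist cactus0 [(0.94, [0.535, -0.041, 0.003]), (0.94, [0.328, -0.42, 0.0]), (0.79, [0.429, -0.392, -0.002]), (0.79, [0.485, -0.111, 0.002]), (0.6, [0.341, -0.313, -0.003])]
top cactus0 [(0.75, [0.479, 0.027, 0.001]), (0.73, [0.536, -0.04, 0.001]), (0.66, [0.488, -0.111, 0.005]), (0.66, [0.326, -0.424, -0.001]), (0.57, [0.345, -0.312, -0.002]), (0.35, [0.429, -0.392, -0.0])]
scene cactus0 [(0.81, [0.338, -0.308, -0.0]), (0.76, [0.43, -0.393, -0.002]), (0.67, [0.492, -0.114, -0.001]), (0.63, [0.332, -0.418, 0.002])]
```

{"op": "drive_tool", "data": {
  "deltas": [
    [0.015,-0.08,0,0,0,0],
    [0.02,-0.08,0,0,0,0],
    [0,-0.04,0,0,0,0],
    [0,0,0,0,0,0],
    [0,0,0.08,0,0,0],
    [0,0,0.08,0,0,0],
    [0,0,0.08,0,0,0],
    [0,0,0.05,0,0,0],
    [0,0,0.02,0,0,0],
    [0,0,0,0,0,0]
  ]
}}

```text
t: 21.05
tool_pos: [0.4297, -0.3877, 0.0399]
orientation: [[-1.0, -0.006, -0.002], [-0.006, 1.0, 0.002], [0.002, 0.002, -1.0]]
wrist_force: [0.7, -0.2, -0.1]
width: 0.0623
grasp_force: 0.2
```

{"op": "drive_tool", "data": {
  "deltas": [
    [0,0,0,0,0,0],
    [0,0,0,0,0,0],
    [0,0,0,0,0,0],
    [0,0,0,0,0,0],
    [0,0,-0.05,0,0,0],
    [0,0,-0.07,0,0,0],
    [0,0,-0.07,0,0,0],
    [0,0,-0.07,0,0,0],
    [0,0,0,0,0,0]
  ],
  "hand": 0.3
}}

```text
t: 21.95
tool_pos: [0.4321, -0.3916, 0.176]
orientation: [[-1.0, -0.005, 0.006], [-0.005, 1.0, -0.005], [-0.006, -0.005, -1.0]]
wrist_force: [0.4, 0.6, -1.6]
width: 0.0517
grasp_force: 20.0
```

{"op": "drive_tool", "data": {
  "deltas": [
    [0,0.07,0,0,0,0],
    [0,0.08,0,0,0,0],
    [0,0.08,0,0,0,0],
    [0,0.08,0,0,0,0],
    [0,0.08,0,0,0,0],
    [0,0.08,0,0,0,0],
    [0.005,0.08,0,0,0,0],
    [0.005,0.08,0,0,0,0],
    [0,0.05,0,0,0,0],
    [0,0.02,0,0,0,0],
    [0,0,0,0,0,0],
    [0,0,0,0,0,0]
  ]
}}

```text
t: 23.15
tool_pos: [0.4234, -0.0404, 0.1708]
orientation: [[-1.0, -0.005, -0.0], [-0.005, 1.0, -0.0], [0.0, -0.0, -1.0]]
wrist_force: [0.2, -0.3, -1.1]
width: 0.0515
grasp_force: 20.0
```

```bash
python3 look.py wrist:cactus0,switch_tip top:cactus0,switch_tip
```

```text
23.15 [ 0.4234 -0.0404  0.1708] [[-1.0, -0.005, -0.0], [-0.005, 1.0, -0.0], [0.0, -0.0, -1.0]] q [-0.1   0.1   2.09 -0.    0.95 -1.67] 0.0515 F [ 0.2 -0.3 -1.1]
wrist cactus0 [(0.91, [0.422, -0.039, 0.127]), (0.81, [0.484, 0.03, 0.002]), (0.78, [0.485, -0.112, 0.003])]
wrist switch_tip []
top cactus0 [(0.65, [0.328, -0.419, -0.003]), (0.63, [0.537, -0.039, 0.002]), (0.54, [0.345, -0.311, -0.002]), (0.39, [0.486, -0.112, 0.004])]
top switch_tip [(0.45, [0.429, 0.167, 0.102])]
```

{"op": "drive_tool", "data": {
  "deltas": [
    [0,0,0.07,0,0,0],
    [0,0,0.07,0,0,0],
    [0,0,0.06,0,0,0],
    [0,0,0.04,0,0,0],
    [0,0,0.01,0,0,0],
    [0,0,0,0,0,0]
  ]
}}

```text
t: 24.05
tool_pos: [0.4234, -0.0402, 0.0458]
orientation: [[-1.0, -0.004, -0.001], [-0.004, 1.0, -0.0], [0.001, -0.0, -1.0]]
wrist_force: [-0.3, 0.1, -1.1]
width: 0.0519
grasp_force: 20.0
```

{"op": "drive_tool", "data": {
  "deltas": [
    [0,0,0,0,0,0],
    [0,0,0,0,0,0],
    [0,0,0,0,0,0],
    [0,0,-0.06,0,0,0],
    [0,0,-0.08,0,0,0],
    [0,0,-0.08,0,0,0],
    [0,0,-0.09,0,0,0],
    [0,0,-0.09,0,0,0],
    [0,0,-0.09,0,0,0],
    [0,0,-0.09,0,0,0],
    [-0.06,0.05,-0.04,0,0,0],
    [-0.06,0.05,0,0,0,0]
  ],
  "hand": 0.68
}}

```text
t: 25.25
tool_pos: [0.4852, 0.0108, 0.361]
orientation: [[-1.0, -0.003, 0.008], [-0.003, 1.0, 0.0], [-0.008, 0.0, -1.0]]
wrist_force: [0.4, -0.2, -0.3]
width: 0.0624
grasp_force: 0.0
```

{"op": "drive_tool", "data": {
  "deltas": [
    [-0.06,0.07,0,0,0,0],
    [-0.06,0.07,0,0,0,0],
    [-0.06,0.07,0,0,0,0],
    [-0.06,0.07,0,0,0,0],
    [0,0,0,0,0,0],
    [0,0,0,0,0,0]
  ]
}}

```text
t: 25.85
tool_pos: [0.6024, 0.1517, 0.3557]
orientation: [[-1.0, -0.006, -0.001], [-0.006, 1.0, -0.0], [0.001, -0.0, -1.0]]
wrist_force: [-0.0, -1.0, -0.6]
width: 0.0625
grasp_force: 0.0
```

```bash
python3 look.py wrist:plunger_knob,work_hole,pin,boom_handle,cactus0,stand:w4 top:cactus0,plunger_knob,pin,work_hole
```

```text
25.85 [0.6024 0.1517 0.3557] [[-1.0, -0.006, -0.001], [-0.006, 1.0, -0.0], [0.001, -0.0, -1.0]] q [ 0.24  0.25  1.48 -0.    1.41 -1.33] 0.0625 F [-0.  -1.  -0.6]
wrist plunger_knob [(0.61, [0.621, 0.226, 0.219])]
wrist work_hole [(0.56, [0.616, 0.084, 0.187])]
wrist pin [(0.66, [0.665, 0.059, 0.186])]
wrist boom_handle [(0.65, [0.487, -0.112, 0.004]), (0.58, [0.517, 0.331, 0.214])]
wrist cactus0 [(0.94, [0.421, -0.04, -0.0]), (0.77, [0.485, -0.112, 0.004]), (0.69, [0.484, 0.027, 0.0]), (0.66, [0.533, -0.044, 0.004])]
wrist stand []
top cactus0 [(0.83, [0.342, -0.311, 0.001]), (0.82, [0.328, -0.421, -0.005]), (0.71, [0.48, 0.031, 0.002]), (0.61, [0.422, -0.04, 0.005]), (0.61, [0.534, -0.041, 0.002]), (0.6, [0.487, -0.114, 0.004])]
top plunger_knob [(0.42, [0.623, 0.222, 0.217])]
top pin [(0.67, [0.695, -0.395, 0.002]), (0.6, [0.662, 0.065, 0.182])]
top work_hole [(0.71, [0.611, 0.085, 0.188])]
```

View pics/w4.png

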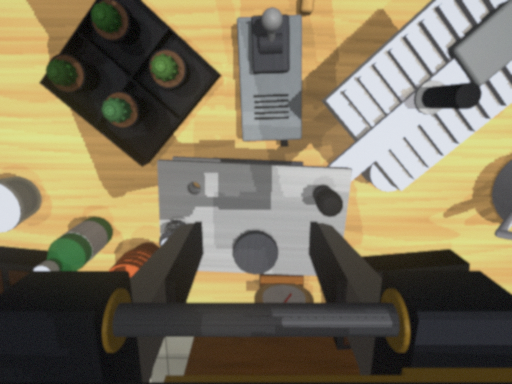

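All four cacti are in the tray cells: (110,18), (65,72), (168,68) and (120,108). The plunger knob is at (328,200), the work hole at (194,187), the handle at (450,96) and the switch ball at (273,18) above its block (270,45).

```bash
python3 pix.py wrist 194 187 .185 327 195 .228 329 201 .216 273 18 .102 269 46 .065 269 60 0.065 251 14 .065 289 14 .065 250 72 .065 288 72 .065 158 160 .185 350 168 .185 255 252 0.197 238 16 .04 301 15 .04 243 139 .04 300 139 .04
```

```text
[194.0, 187.0, 0.185] [0.6149 0.0824]
[327.0, 195.0, 0.228] [0.6108 0.2186]
[329.0, 201.0, 0.216] [0.6205 0.2238]
[273.0, 18.0, 0.102] [0.4279 0.1696]
[269.0, 46.0, 0.065] [0.4525 0.1668]
[269.0, 60.0, 0.065] [0.4698 0.1671]
[251.0, 14.0, 0.065] [0.4145 0.1428]
[289.0, 14.0, 0.065] [0.4143 0.192 ]
[250.0, 72.0, 0.065] [0.485  0.1416]
[288.0, 72.0, 0.065] [0.4848 0.1931]
[158.0, 160.0, 0.185] [0.5852 0.0452]
[350.0, 168.0, 0.185] [0.5928 0.2516]
[255.0, 252.0, 0.197] [0.6867 0.1496]
[238.0, 16.0, 0.04] [0.4109 0.1247]
[301.0, 15.0, 0.04] [0.4092 0.2108]
[243.0, 139.0, 0.04] [0.5777 0.1306]
[300.0, 139.0, 0.04] [0.5773 0.2167]
```

{"op": "drive_tool", "data": {
  "deltas": [
    [-0.019,0.073,0,0,0,0],
    [-0.019,0.073,0,0,0,0],
    [0,0,0,0,0,0],
    [0,0,0.08,0,0,0],
    [0,0,0.08,0,0,0],
    [0,0,0.07,0,0,0],
    [0,0,0.04,0,0,0],
    [0,0,0.02,0,0,0],
    [0,0,0,0,0,0],
    [0,0,0,0,0,0]
  ]
}}

```text
t: 27.45
tool_pos: [0.6218, 0.2241, 0.2123]
orientation: [[-1.0, -0.005, 0.001], [-0.005, 1.0, 0.0], [-0.001, 0.0, -1.0]]
wrist_force: [-0.6, -0.6, 1.2]
width: 0.0626
grasp_force: 0.0
```

```bash
python3 look.py wrist:plunger_knob:w5
```

```text
27.45 [0.6218 0.2241 0.2123] [[-1.0, -0.005, 0.001], [-0.005, 1.0, 0.0], [-0.001, 0.0, -1.0]] q [ 0.34  0.42  1.56 -0.    1.16 -1.23] 0.0626 F [-0.6 -0.6  1.2]
wrist plunger_knob [(0.84, [0.619, 0.226, 0.218])]
```

View pics/w5.png

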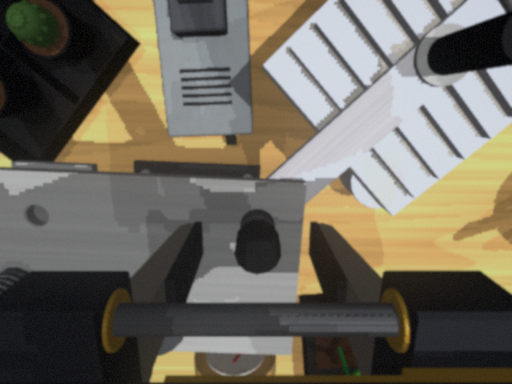

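The knob is at (258,245), centred between the fingertips at (190,240) and (325,240). Closing on it.

{"op": "drive_tool", "data": {
  "deltas": [
    [0,0,0.006,0,0,0],
    [0,0,0,0,0,0],
    [0,0,0,0,0,0],
    [0,0,0,0,0,0],
    [0,0,0,0,0,0],
    [0,0,0,0,0,0]
  ],
  "hand": 0.1
}}

```text
t: 28.15
tool_pos: [0.6212, 0.2249, 0.2083]
orientation: [[-1.0, -0.005, 0.0], [-0.005, 1.0, 0.001], [-0.0, 0.001, -1.0]]
wrist_force: [-0.1, 3.1, 0.2]
width: 0.0244
grasp_force: 20.0
```

{"op": "drive_tool", "data": {
  "deltas": [
    [0,0,-0.016,0,0,0],
    [0,0,-0.016,0,0,0],
    [0,0,-0.014,0,0,0],
    [0,0,0,0,0,0],
    [0,0,0,0,0,0]
  ]
}}

```text
t: 28.65
tool_pos: [0.6212, 0.2249, 0.2317]
orientation: [[-1.0, -0.005, 0.001], [-0.005, 1.0, 0.001], [-0.001, 0.001, -1.0]]
wrist_force: [-0.3, 5.6, 2.1]
width: 0.0245
grasp_force: 20.0
```

{"op": "drive_tool", "data": {
  "deltas": [
    [0,0,0,0,0,0],
    [0,0,0,0,0,0],
    [0,0,0,0,0,0],
    [0,0,0,0,0,0],
    [0,0,-0.06,0,0,0],
    [0,0,-0.06,0,0,0],
    [0.07,0.073,0,0,0,0],
    [0.07,0.073,0,0,0,0],
    [0.068,0.072,0,0,0,0],
    [0,0,0,0,0,0.261],
    [0,0,0,0,0,0.261],
    [0,0,0,0,0,0.261]
  ],
  "hand": 0.6
}}

```text
t: 29.85
tool_pos: [0.517, 0.3321, 0.2912]
orientation: [[-0.917, 0.398, 0.0], [0.398, 0.917, -0.0], [-0.0, -0.0, -1.0]]
wrist_force: [0.0, 0.3, 0.4]
width: 0.0549
grasp_force: 0.0
```

{"op": "drive_tool", "data": {
  "deltas": [
    [0,0,0,0,0,0.261],
    [0,0,0,0,0,0.261],
    [0,0,0,0,0,0.261],
    [0,0,0,0,0,0],
    [0,0,0,0,0,0]
  ]
}}

```text
t: 30.35
tool_pos: [0.5175, 0.3317, 0.2911]
orientation: [[-0.689, 0.725, -0.0], [0.725, 0.689, -0.0], [-0.0, -0.0, -1.0]]
wrist_force: [-0.5, 0.7, 0.3]
width: 0.0555
grasp_force: 0.0
```

```bash
python3 look.py wrist:boom_handle,plunger_knob:w6 top:boom_handle,plunger_knob scene:boom_handle,plunger_knob
```

```text
30.35 [0.5175 0.3317 0.2911] [[-0.689, 0.725, -0.0], [0.725, 0.689, -0.0], [-0.0, -0.0, -1.0]] q [ 0.57  0.28  1.58 -0.    1.28 -0.19] 0.0555 F [-0.5  0.7  0.3]
wrist boom_handle [(0.91, [0.518, 0.33, 0.215])]
wrist plunger_knob [(0.91, [0.62, 0.227, 0.239])]
top boom_handle [(0.61, [0.518, 0.335, 0.212]), (0.45, [0.691, -0.393, 0.0])]
top plunger_knob [(0.41, [0.624, 0.225, 0.237]), (0.28, [0.743, -0.13, 0.0])]
scene boom_handle [(0.72, [0.518, 0.329, 0.215]), (0.57, [0.422, -0.04, 0.002]), (0.52, [0.62, 0.226, 0.245])]
scene plunger_knob [(0.64, [0.618, 0.225, 0.245]), (0.19, [0.49, -0.111, 0.004])]
```

View pics/w6.png

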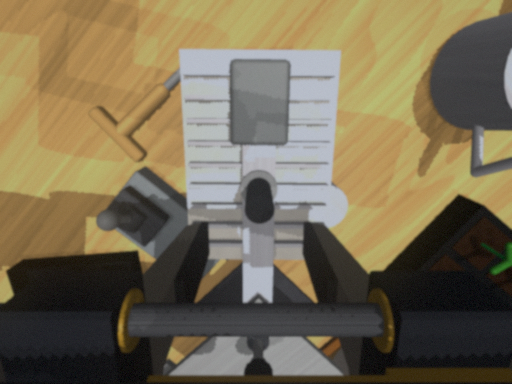

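The handle is at (259,200), centred between the fingers, and the boom lies along the tool's x. Lowering and gripping lightly.

{"op": "drive_tool", "data": {
  "deltas": [
    [0,0,0.07,0,0,0],
    [0,0,0.06,0,0,0],
    [0,0,0.044,0,0,0],
    [0,0,0,0,0,0],
    [0,0,0,0,0,0]
  ]
}}

```text
t: 31.3
tool_pos: [0.5176, 0.3319, 0.2045]
orientation: [[-0.686, 0.728, -0.0], [0.728, 0.686, -0.0], [0.0, -0.0, -1.0]]
wrist_force: [1.6, 0.4, 0.5]
width: 0.0553
grasp_force: 0.0
```

{"op": "drive_tool", "data": {
  "deltas": [
    [0,0,0,0,0,0],
    [0,0,0,0,0,0],
    [0,0,0,0,0,0],
    [0,0,0,0,0,0],
    [0,0,0,0,0,0]
  ],
  "hand": 0.1,
  "squeeze": 8
}}

```text
t: 31.8
tool_pos: [0.5177, 0.332, 0.2047]
orientation: [[-0.686, 0.728, 0.001], [0.728, 0.686, 0.001], [-0.0, 0.001, -1.0]]
wrist_force: [-0.9, -0.3, 2.9]
width: 0.0215
grasp_force: 8.0
```

```bash
python3 look.py top:cactus0
```

```text
31.8 [0.5177 0.332  0.2047] [[-0.686, 0.728, 0.001], [0.728, 0.686, 0.001], [-0.0, 0.001, -1.0]] q [ 0.57  0.35  1.67  0.    1.11 -0.19] 0.0215 F [-0.9 -0.3  2.9]
top cactus0 [(0.79, [0.42, -0.043, 0.003]), (0.79, [0.329, -0.422, -0.002]), (0.78, [0.479, 0.03, 0.002]), (0.59, [0.488, -0.114, 0.004]), (0.55, [0.536, -0.043, 0.003]), (0.51, [0.343, -0.312, -0.001])]
```

{"op": "drive_tool", "data": {
  "deltas": [
    [-0.0001,-0.009,0,0,0,-0.034],
    [-0.0003,-0.016,0,0,0,-0.061],
    [-0.0005,-0.0218,0,0,0,-0.0833],
    [-0.0005,-0.0218,0,0,0,-0.0833],
    [-0.0005,-0.0218,0,0,0,-0.0833],
    [-0.0005,-0.0218,0,0,0,-0.0833],
    [-0.0005,-0.0218,0,0,0,-0.0833],
    [-0.0005,-0.0218,0,0,0,-0.0833],
    [-0.0005,-0.0218,0,0,0,-0.0833],
    [-0.0005,-0.0218,0,0,0,-0.0833],
    [-0.0005,-0.0218,0,0,0,-0.0833],
    [-0.0005,-0.0218,0,0,0,-0.0833]
  ]
}}

```text
t: 33.1
tool_pos: [0.453, 0.2302, 0.2047]
orientation: [[-0.947, 0.321, 0.002], [0.321, 0.947, 0.001], [-0.002, 0.001, -1.0]]
wrist_force: [4.2, -0.5, 4.0]
width: 0.0214
grasp_force: 8.0
```

{"op": "drive_tool", "data": {
  "deltas": [
    [-0.0005,-0.0218,0,0,0,-0.0833],
    [-0.0005,-0.0218,0,0,0,-0.0833],
    [-0.0005,-0.0218,0,0,0,-0.0833],
    [-0.0005,-0.0218,0,0,0,-0.0833],
    [-0.0005,-0.0218,0,0,0,-0.0833],
    [-0.0005,-0.0218,0,0,0,-0.0833],
    [-0.0005,-0.0218,0,0,0,-0.0833],
    [-0.0005,-0.0218,0,0,0,-0.0833],
    [-0.0005,-0.0218,0,0,0,-0.0833],
    [-0.0005,-0.0218,0,0,0,-0.0833],
    [-0.0005,-0.0218,0,0,0,-0.0833],
    [-0.0005,-0.0218,0,0,0,-0.0833]
  ]
}}

```text
t: 34.3
tool_pos: [0.4454, 0.1014, 0.2047]
orientation: [[-0.981, -0.196, 0.004], [-0.196, 0.981, 0.001], [-0.004, 0.0, -1.0]]
wrist_force: [7.0, 3.5, -0.4]
width: 0.0218
grasp_force: 8.0
```

```bash
python3 -c "
from look import *
p=s['tool_pos'];d=np.array([p[0]-.69,p[1]-.15]);print(np.hypot(*d),np.degrees(np.arctan2(d[1],d[0]))%360,np.degrees(np.arctan2(s['orientation'][1][0],s['orientation'][0][0]))%360,s['grasp_force'])"
```

```text
34.3 [0.4454 0.1014 0.2047] [[-0.981, -0.196, 0.004], [-0.196, 0.981, 0.001], [-0.004, 0.0, -1.0]] q [ 0.22  0.11  2.    0.    1.03 -1.55] 0.0218 F [ 7.   3.5 -0.4]
0.24937855639427833 191.22912806346935 191.2761000901528 8.00027422606945
```

{"op": "drive_tool", "data": {
  "deltas": [
    [-0.0005,-0.0218,0,0,0,-0.0833],
    [-0.0005,-0.0218,0,0,0,-0.0833],
    [-0.0005,-0.0218,0,0,0,-0.0833],
    [-0.0005,-0.0218,0,0,0,-0.0833],
    [-0.0005,-0.0218,0,0,0,-0.0833],
    [-0.0005,-0.0218,0,0,0,-0.0833],
    [-0.0005,-0.0218,0,0,0,-0.0833],
    [-0.0005,-0.0218,0,0,0,-0.0833],
    [-0.0005,-0.0218,0,0,0,-0.0833],
    [-0.0005,-0.0218,0,0,0,-0.0833],
    [-0.0003,-0.016,0,0,0,-0.061],
    [-0.0001,-0.009,0,0,0,-0.034]
  ]
}}

```text
t: 35.5
tool_pos: [0.4971, -0.0069, 0.2047]
orientation: [[-0.777, -0.63, 0.005], [-0.63, 0.777, 0.002], [-0.005, -0.001, -1.0]]
wrist_force: [7.3, 6.5, 0.7]
width: 0.022
grasp_force: 8.0
```

{"op": "drive_tool", "data": {
  "deltas": [
    [0,-0.006,0,0,0,-0.023],
    [0,-0.006,0,0,0,-0.023],
    [0,-0.006,0,0,0,-0.023],
    [0,-0.006,0,0,0,-0.023],
    [0,-0.004,0,0,0,-0.015],
    [0,0,0,0,0,0]
  ]
}}

```text
t: 36.1
tool_pos: [0.5061, -0.0172, 0.2047]
orientation: [[-0.741, -0.672, 0.005], [-0.672, 0.741, 0.002], [-0.005, -0.002, -1.0]]
wrist_force: [7.9, 7.0, -0.5]
width: 0.0218
grasp_force: 8.0
```

```bash
python3 -c "
from look import *
p=s['tool_pos'];d=np.array([p[0]-.69,p[1]-.15]);print(np.hypot(*d),np.degrees(np.arctan2(d[1],d[0]))%360,np.degrees(np.arctan2(s['orientation'][1][0],s['orientation'][0][0]))%360,s['grasp_force'])
look('top',['boom_handle'])"
```

```text
36.1 [ 0.5061 -0.0172  0.2047] [[-0.741, -0.672, 0.005], [-0.672, 0.741, 0.002], [-0.005, -0.002, -1.0]] q [-0.04  0.19  1.91  0.    1.05 -2.35] 0.0218 F [ 7.9  7.  -0.5]
0.24854454622703842 222.2687128558054 222.2155880479345 8.00109252333641
top boom_handle [(0.86, [0.507, -0.02, 0.216])]
```

{"op": "drive_tool", "data": {
  "deltas": [
    [0,-0.005,0,0,0,-0.019],
    [0,-0.005,0,0,0,-0.019],
    [0,-0.005,0,0,0,-0.019],
    [0,0,0,0,0,0]
  ]
}}

```text
t: 36.6
tool_pos: [0.5082, -0.0204, 0.2043]
orientation: [[-0.721, -0.693, -0.001], [-0.693, 0.721, 0.006], [-0.003, 0.006, -1.0]]
wrist_force: [-2.2, 19.8, 7.3]
width: 0.0282
grasp_force: 8.0
```

Fingers were pushed open to 28 mm with 20 N, so the boom is at its stop. Release, rise and square up the tool.

{"op": "drive_tool", "data": {
  "deltas": [
    [0,0.004,0,0,0,0],
    [0,0,0,0,0,0],
    [0,0,0,0,0,0],
    [0,0,-0.06,0,0,0],
    [0,0,-0.08,0,0,0],
    [0,0,-0.09,0,0,0],
    [0,0,0,0,0,0.242],
    [0,0,0,0,0,0.242],
    [0,0,0,0,0,0.242],
    [0,0,0,0,0,0.242],
    [0,0,0,0,0,0.242],
    [0,0,0,0,0,0.242]
  ],
  "hand": 0.6
}}

```text
t: 37.8
tool_pos: [0.5075, -0.0226, 0.3189]
orientation: [[-1.0, -0.0, -0.0], [-0.0, 1.0, -0.0], [0.0, -0.0, -1.0]]
wrist_force: [0.5, 0.0, 0.3]
width: 0.0555
grasp_force: 0.0
```

{"op": "drive_tool", "data": {
  "deltas": [
    [-0.07,0.04,0,0,0,0],
    [-0.07,0.04,0,0,0,0],
    [-0.07,0.04,0,0,0,0],
    [-0.07,0.04,0,0,0,0],
    [-0.03,0,0,0,0,0],
    [0,0,0,0,0,0],
    [0,0,0,0,0,0]
  ],
  "squeeze": 20
}}

```text
t: 38.5
tool_pos: [0.6616, 0.0582, 0.3184]
orientation: [[-1.0, -0.006, -0.002], [-0.006, 1.0, -0.0], [0.002, -0.0, -1.0]]
wrist_force: [0.2, 0.1, 0.4]
width: 0.0553
grasp_force: 0.0
```

```bash
python3 look.py wrist:pin,work_hole,boom_handle:w7 top:pin,work_hole,boom_handle scene:pin,work_hole
```

```text
38.5 [0.6616 0.0582 0.3184] [[-1.0, -0.006, -0.002], [-0.006, 1.0, -0.0], [0.002, -0.0, -1.0]] q [ 0.09  0.35  1.43 -0.    1.37 -1.49] 0.0553 F [0.2 0.1 0.4]
wrist pin [(0.92, [0.664, 0.058, 0.186])]
wrist work_hole [(0.94, [0.618, 0.085, 0.186]), (0.32, [0.794, -0.044, -0.0])]
wrist boom_handle []
top pin [(0.65, [0.664, 0.065, 0.183])]
top work_hole []
top boom_handle [(0.84, [0.503, -0.019, 0.213])]
scene pin [(0.47, [0.665, 0.061, 0.182])]
scene work_hole [(0.59, [0.614, 0.082, 0.185])]
```

View pics/w7.png

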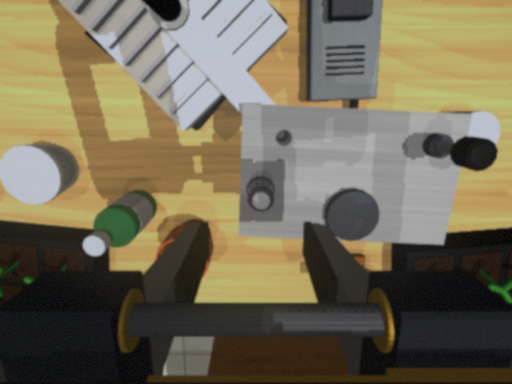

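The lamp is over the tray. The work hole is at (284,137), the pin's button at (261,199), and the knob is raised at (470,152).

```bash
cat > hole.py <<'E'
from look import *
from pix import P
im=cv2.cvtColor(vision.read_camera('wrist'),cv2.COLOR_RGB2GRAY)
def hole(u,v,z=.185,r=16):
    c=im[v-r:v+r,u-r:u+r]; t=(int(c.min())+int(np.median(c)))//2
    n,l,st,ce=cv2.connectedComponentsWithStats((c<t).astype(np.uint8))
    i=1+np.argmax(st[1:,4]); x=ce[i]+[u-r,v-r]; print('hole',st[i],np.round(x,1),P('wrist',x[0],x[1],z))
E
sed -i "s/^a=\[/if __name__=='__main__':\n  a=[/; s/^for i in range(0,len/  for i in range(0,len/" pix.py
python3 -c "
from hole import *
hole(284,137)
for p in [(261,199,.223),(261,193,.204)]: print(P('wrist',*p))
c=im[115:235,230:310]; cv2.imwrite('pics/h1.png',cv2.resize(c,None,fx=5,fy=5))
"
```

```text
39.05 [0.6621 0.0586 0.3192] [[-1.0, -0.006, 0.0], [-0.006, 1.0, 0.0], [-0.0, 0.0, -1.0]] q [ 0.09  0.35  1.43  0.    1.37 -1.49] 0.055 F [ 0.1 -0.3 -0.5]
hole [  8   9  15  14 156] [283.  136.5] [0.6156 0.0829]
[0.6651 0.0623]
[0.6651 0.0626]
```

View pics/h1.png

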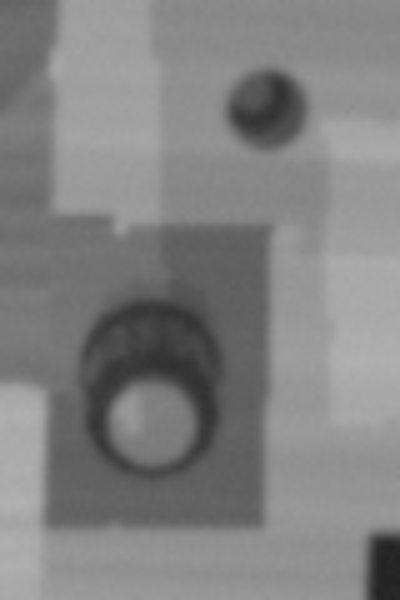

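Hole centre is near (283,137) in the full picture, a clean dark disc lined up with the boom. The pin's button is at (260.6,199.6). Vector from pin to hole is about (-0.0498, +0.0211).

{"op": "drive_tool", "data": {
  "deltas": [
    [-0.007,0.006,0,0,0,0],
    [0,0,0.08,0,0,0],
    [0,0,0.08,0,0,0],
    [0,0,0.05,0,0,0],
    [0,0,0.032,0,0,0],
    [0,0,0,0,0,0],
    [0,0,0,0,0,0]
  ]
}}

```text
t: 39.8
tool_pos: [0.6664, 0.0618, 0.199]
orientation: [[-1.0, -0.006, 0.001], [-0.006, 1.0, 0.0], [-0.001, 0.0, -1.0]]
wrist_force: [0.0, 0.3, -0.4]
width: 0.0553
grasp_force: 0.0
```

{"op": "drive_tool", "data": {
  "deltas": [
    [0,0,0,0,0,0],
    [0,0,0,0,0,0],
    [0,0,0,0,0,0],
    [0,0,0,0,0,0],
    [0,0,0,0,0,0]
  ],
  "hand": 0.1
}}

```text
t: 40.3
tool_pos: [0.6659, 0.0618, 0.1987]
orientation: [[-1.0, -0.006, 0.001], [-0.006, 1.0, 0.0], [-0.001, 0.0, -1.0]]
wrist_force: [-1.5, -0.4, 3.0]
width: 0.0233
grasp_force: 20.0
```

{"op": "drive_tool", "data": {
  "deltas": [
    [0,0,-0.04,0,0,0],
    [0,0,-0.06,0,0,0],
    [0,0,-0.07,0,0,0],
    [0,0,0,0,0,0],
    [0.05,0.0214,0,0,0,0],
    [0.0496,0.0214,0,0,0,0],
    [0,0,0,0,0,0],
    [0,0,0,0,0,0],
    [0,0,0,0,0,0]
  ]
}}

```text
t: 41.2
tool_pos: [0.6163, 0.0825, 0.2827]
orientation: [[-1.0, -0.006, 0.0], [-0.006, 1.0, -0.0], [-0.0, -0.0, -1.0]]
wrist_force: [0.3, 1.1, -2.0]
width: 0.0232
grasp_force: 20.0
```

```bash
python3 look.py wrist:pin,work_hole:w8 scene:pin,work_hole top:pin,work_hole
```

```text
41.2 [0.6163 0.0825 0.2827] [[-1.0, -0.006, 0.0], [-0.006, 1.0, -0.0], [-0.0, -0.0, -1.0]] q [ 0.13  0.3   1.57 -0.    1.27 -1.45] 0.0232 F [ 0.3  1.1 -2. ]
wrist pin [(0.72, [0.61, 0.076, 0.269])]
wrist work_hole []
scene pin [(0.77, [0.613, 0.083, 0.266]), (0.55, [0.505, -0.02, 0.216])]
scene work_hole [(0.58, [0.612, 0.079, 0.186])]
top pin []
top work_hole [(0.82, [0.612, 0.084, 0.187])]
```

View pics/w8.png

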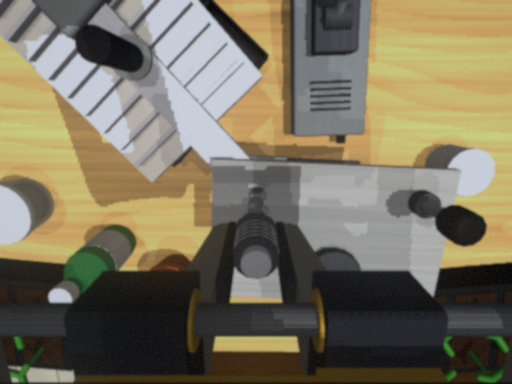

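The pin hangs straight, tip near (257,190), just over where the hole should be. Lowering in steps while watching the force.

{"op": "drive_tool", "data": {
  "deltas": [
    [0,0,0.02,0,0,0],
    [0,0,0.018,0,0,0],
    [0,0,0.006,0,0,0],
    [0,0,0.006,0,0,0],
    [0,0,0,0,0,0]
  ]
}}

```text
t: 42.15
tool_pos: [0.6155, 0.0828, 0.2575]
orientation: [[-1.0, -0.006, -0.001], [-0.006, 1.0, -0.0], [0.001, -0.0, -1.0]]
wrist_force: [0.6, 0.3, -0.2]
width: 0.0234
grasp_force: 20.0
```

{"op": "drive_tool", "data": {
  "deltas": [
    [0,0,0.006,0,0,0],
    [0,0,0.006,0,0,0],
    [0,0,0.006,0,0,0],
    [0,0,0.006,0,0,0],
    [0,0,0,0,0,0]
  ]
}}

```text
t: 42.65
tool_pos: [0.6156, 0.0828, 0.2456]
orientation: [[-1.0, -0.006, -0.001], [-0.006, 1.0, -0.0], [0.001, -0.0, -1.0]]
wrist_force: [0.4, 0.8, -2.5]
width: 0.0238
grasp_force: 20.0
```

```bash
python3 look.py; python3 look.py
```

```text
42.65 [0.6156 0.0828 0.2456] [[-1.0, -0.006, -0.001], [-0.006, 1.0, -0.0], [0.001, -0.0, -1.0]] q [ 0.13  0.33  1.62  0.    1.2  -1.45] 0.0238 F [ 0.4  0.8 -2.5]
42.65 [0.6156 0.0828 0.2456] [[-1.0, -0.006, -0.001], [-0.006, 1.0, -0.0], [0.001, -0.0, -1.0]] q [ 0.13  0.33  1.62  0.    1.2  -1.45] 0.0238 F [ 0.4  0.8 -2.5]
```

{"op": "drive_tool", "data": {
  "deltas": [
    [0,0,0.006,0,0,0],
    [0,0,0.006,0,0,0],
    [0,0,0.003,0,0,0],
    [0,0,0,0,0,0]
  ]
}}

```text
t: 43.05
tool_pos: [0.6156, 0.0828, 0.2383]
orientation: [[-1.0, -0.006, -0.0], [-0.006, 1.0, -0.0], [0.0, -0.0, -1.0]]
wrist_force: [1.2, 0.9, -2.0]
width: 0.0236
grasp_force: 20.0
```

{"op": "drive_tool", "data": {
  "deltas": [
    [0,0,0.002,0,0,0],
    [0,0,0,0,0,0]
  ]
}}

```text
t: 43.25
tool_pos: [0.6159, 0.0828, 0.238]
orientation: [[-1.0, -0.006, 0.001], [-0.006, 1.0, 0.0], [-0.001, 0.0, -1.0]]
wrist_force: [0.1, -0.6, 1.3]
width: 0.0235
grasp_force: 20.0
```

{"op": "drive_tool", "data": {
  "deltas": [
    [0,0,0,0,0,0],
    [0,0,0,0,0,0],
    [0,0,0,0,0,0],
    [0,0,0,0,0,0],
    [0,0,-0.03,0,0,0],
    [0,0,-0.06,0,0,0],
    [0,0,-0.06,0,0,0],
    [0,0,0,0,0,0]
  ],
  "hand": 0.45
}}

```text
t: 44.05
tool_pos: [0.618, 0.0831, 0.3183]
orientation: [[-1.0, -0.006, 0.008], [-0.006, 1.0, 0.001], [-0.008, 0.001, -1.0]]
wrist_force: [-0.1, 0.7, 0.5]
width: 0.0412
grasp_force: 0.0
```

```bash
python3 look.py wrist:pin:w9 scene:pin top:pin
```

```text
44.05 [0.618  0.0831 0.3183] [[-1.0, -0.006, 0.008], [-0.006, 1.0, 0.001], [-0.008, 0.001, -1.0]] q [ 0.13  0.27  1.53  0.    1.33 -1.45] 0.0412 F [-0.1  0.7  0.5]
wrist pin [(0.65, [0.614, 0.08, 0.222])]
scene pin [(0.77, [0.611, 0.079, 0.222]), (0.67, [0.492, -0.111, 0.002])]
top pin [(0.56, [0.611, 0.088, 0.221])]
```

View pics/w9.png

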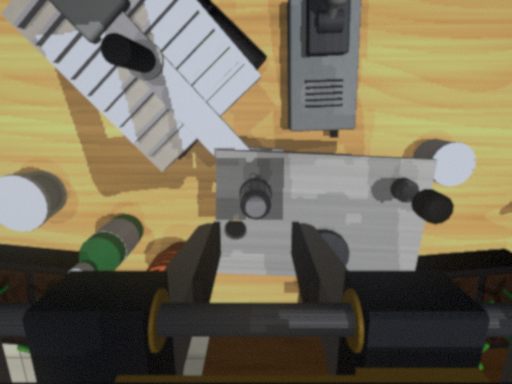

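The pin stands upright in the hole, head at (256,200), shoulder about 0.223. The empty sleeve is at (236,229). Close the fingers and press the button.

{"op": "drive_tool", "data": {
  "deltas": [
    [0,0,0,0,0,0],
    [0,0,0,0,0,0],
    [0,0,0,0,0,0],
    [0,0,0,0,0,0],
    [0,0,0.04,0,0,0],
    [0,0,0.025,0,0,0],
    [0,0,0,0,0,0],
    [0,0,0,0,0,0]
  ],
  "hand": 0
}}

```text
t: 45.15
tool_pos: [0.6157, 0.0828, 0.28]
orientation: [[-1.0, -0.006, -0.001], [-0.006, 1.0, -0.0], [0.001, -0.0, -1.0]]
wrist_force: [0.1, 1.2, 0.3]
width: 0.0004
grasp_force: 0.0
```

{"op": "drive_tool", "data": {
  "deltas": [
    [0,0,0.016,0,0,0],
    [0,0,0.008,0,0,0],
    [0,0,0.008,0,0,0],
    [0,0,0.008,0,0,0],
    [0,0,0.008,0,0,0],
    [0,0,0,0,0,0]
  ]
}}

```text
t: 45.75
tool_pos: [0.6153, 0.0827, 0.2551]
orientation: [[-1.0, -0.006, -0.001], [-0.006, 1.0, -0.0], [0.001, -0.0, -1.0]]
wrist_force: [0.3, 0.1, -0.1]
width: 0.0008
grasp_force: 0.0
```

{"op": "drive_tool", "data": {
  "deltas": [
    [0,0,0.008,0,0,0],
    [0,0,0.008,0,0,0],
    [0,0,0.008,0,0,0],
    [0,0,0.008,0,0,0],
    [0,0,0.008,0,0,0],
    [0,0,0.008,0,0,0],
    [0,0,0.006,0,0,0],
    [0,0,0,0,0,0]
  ]
}}

```text
t: 46.55
tool_pos: [0.6157, 0.0829, 0.2289]
orientation: [[-1.0, -0.006, -0.0], [-0.006, 1.0, 0.0], [0.0, 0.0, -1.0]]
wrist_force: [-1.2, 1.0, 4.2]
width: 0.0004
grasp_force: 1.9
```

{"op": "drive_tool", "data": {
  "deltas": [
    [0,0,0.004,0,0,0],
    [0,0,0.004,0,0,0],
    [0,0,0.002,0,0,0],
    [0,0,0,0,0,0],
    [0,0,0,0,0,0]
  ]
}}

```text
t: 47.05
tool_pos: [0.6161, 0.0829, 0.2262]
orientation: [[-1.0, -0.006, 0.002], [-0.006, 1.0, 0.0], [-0.002, 0.0, -1.0]]
wrist_force: [-5.9, -0.0, 18.2]
width: 0.0005
grasp_force: 8.7
```

{"op": "drive_tool", "data": {
  "deltas": [
    [0,0,-0.01,0,0,0],
    [0,0,-0.02,0,0,0],
    [0,0,-0.06,0,0,0],
    [0,0,-0.08,0,0,0],
    [0,0,0,0,0,0],
    [0,0,0,0,0,0]
  ]
}}

```text
t: 47.65
tool_pos: [0.6162, 0.0828, 0.31]
orientation: [[-1.0, -0.006, 0.002], [-0.006, 1.0, 0.0], [-0.002, 0.0, -1.0]]
wrist_force: [0.1, 1.1, -0.2]
width: 0.0008
grasp_force: 0.0
```

```bash
python3 look.py wrist:pin,boom_handle,plunger_knob,switch_tip:w10 scene:pin,switch_tip,plunger_knob,cactus0:sc2 top:pin,boom_handle,switch_tip
```

```text
47.65 [0.6162 0.0828 0.31  ] [[-1.0, -0.006, 0.002], [-0.006, 1.0, 0.0], [-0.002, 0.0, -1.0]] q [ 0.13  0.28  1.54 -0.    1.32 -1.45] 0.0008 F [ 0.1  1.1 -0.2]
wrist pin [(0.79, [0.614, 0.079, 0.185])]
wrist boom_handle [(0.74, [0.505, -0.022, 0.214]), (0.49, [0.791, -0.042, 0.001])]
wrist plunger_knob [(0.97, [0.62, 0.227, 0.239])]
wrist switch_tip []
scene pin [(0.58, [0.613, 0.083, 0.183]), (0.45, [0.622, 0.36, -0.0])]
scene switch_tip [(0.56, [0.428, 0.164, 0.102])]
scene plunger_knob [(0.61, [0.62, 0.226, 0.242])]
scene cactus0 [(0.63, [0.337, -0.313, 0.002]), (0.48, [0.33, -0.419, -0.001]), (0.45, [0.491, -0.112, -0.002])]
top pin [(0.71, [0.744, -0.128, 0.001]), (0.38, [0.609, 0.086, 0.186])]
top boom_handle [(0.83, [0.504, -0.022, 0.212]), (0.34, [0.744, -0.128, -0.0])]
top switch_tip [(0.66, [0.508, -0.019, 0.215])]
```

View pics/w10.png

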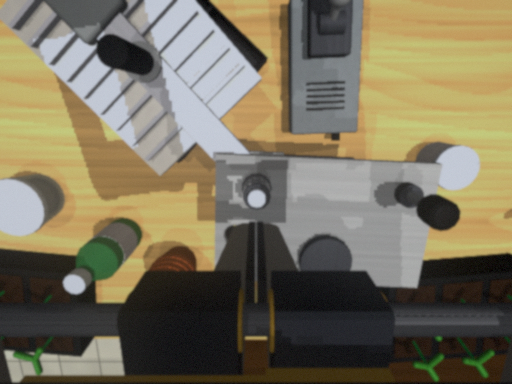

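The pin is home: head at (257,192) low on the plate, shoulder read at 0.185, and 18 N was felt with the button full in. Now the toggle: go to its -x side and push +x.

{"op": "drive_tool", "data": {
  "deltas": [
    [0.076,0.029,0,0,0,0],
    [0.076,0.029,0,0,0,0],
    [0.076,0.029,0,0,0,0],
    [0.076,0.029,0,0,0,0],
    [0.076,0.029,0,0,0,0],
    [0.076,0.029,0,0,0,0],
    [0,0,0.07,0,0,0],
    [0,0,0.07,0,0,0],
    [0,0,0.07,0,0,0],
    [0,0,0.05,0,0,0],
    [0,0,0,0,0,0],
    [0,0,0,0,0,0]
  ]
}}

```text
t: 49.55
tool_pos: [0.3875, 0.1686, 0.1796]
orientation: [[-1.0, -0.006, -0.0], [-0.006, 1.0, -0.0], [0.0, -0.0, -1.0]]
wrist_force: [0.1, 0.2, 0.1]
width: 0.0005
grasp_force: 0.0
```

```bash
python3 look.py scene:switch_tip:sc3 top:switch_tip; python3 -c "
import cv2;a=cv2.imread('pics/sc3.png')[150:290,230:440];cv2.imwrite('pics/sc3c.png',cv2.resize(a,None,fx=3.5,fy=3.5))"
```

```text
49.55 [0.3875 0.1686 0.1796] [[-1.0, -0.006, -0.0], [-0.006, 1.0, -0.0], [0.0, -0.0, -1.0]] q [ 0.41  0.09  2.09  0.    0.97 -1.17] 0.0005 F [0.1 0.2 0.1]
scene switch_tip [(0.47, [0.428, 0.165, 0.102])]
top switch_tip [(0.56, [0.43, 0.166, 0.104]), (0.24, [0.505, -0.02, 0.215])]
```

View pics/sc3c.png

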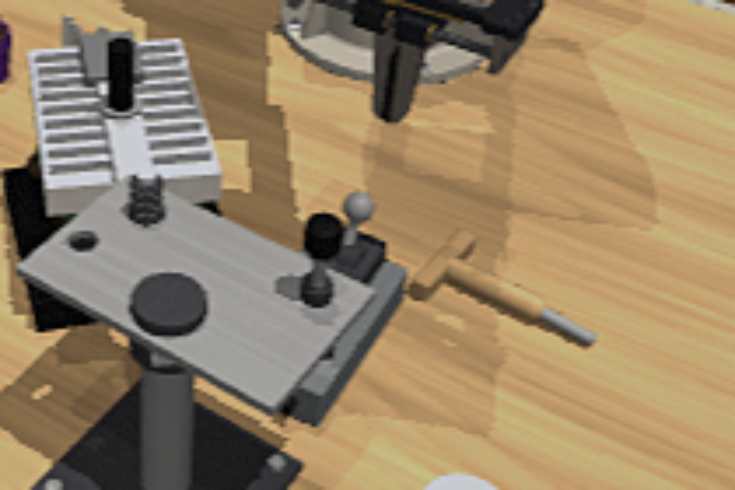

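The crop shows the pin seated at (145,200), the raised plunger at (322,240), and the ball at (357,208) leaning toward the robot with the closed fingers behind it. Lowering and pushing.

{"op": "drive_tool", "data": {
  "deltas": [
    [0,0,0.07,0,0,0],
    [0,0,0.06,0,0,0],
    [0,0,0.033,0,0,0],
    [0,0,0,0,0,0],
    [-0.014,0,0,0,0,0],
    [-0.014,0,0,0,0,0],
    [-0.014,0,0,0,0,0],
    [-0.014,0,0,0,0,0],
    [-0.014,0,0,0,0,0],
    [-0.014,0,0,0,0,0],
    [-0.014,0,0,0,0,0],
    [-0.014,0,0,0,0,0]
  ]
}}

```text
t: 50.95
tool_pos: [0.444, 0.1689, 0.0975]
orientation: [[-1.0, -0.006, 0.0], [-0.006, 1.0, 0.0], [-0.0, 0.0, -1.0]]
wrist_force: [-1.9, 0.9, -2.0]
width: 0.0004
grasp_force: 0.9
```

```bash
python3 look.py scene:switch_tip top:switch_tip
```

```text
50.95 [0.444  0.1689 0.0975] [[-1.0, -0.006, 0.0], [-0.006, 1.0, 0.0], [-0.0, 0.0, -1.0]] q [ 0.36  0.29  2.06  0.    0.79 -1.22] 0.0004 F [-1.9  0.9 -2. ]
scene switch_tip [(0.5, [0.464, 0.17, 0.101])]
top switch_tip []
```

Push 3 mm more to be sure, then back off and rise.

{"op": "drive_tool", "data": {
  "deltas": [
    [-0.004,0,0,0,0,0],
    [-0.003,0,0,0,0,0],
    [0,0,0,0,0,0]
  ]
}}

```text
t: 51.45
tool_pos: [0.4458, 0.1687, 0.0974]
orientation: [[-1.0, -0.006, -0.002], [-0.006, 1.0, -0.0], [0.002, -0.0, -1.0]]
wrist_force: [-4.7, 0.6, 1.5]
width: 0.0005
grasp_force: 2.3
```

{"op": "drive_tool", "data": {
  "deltas": [
    [0.03,0,0,0,0,0],
    [0.05,0,0,0,0,0],
    [0.04,0,0,0,0,0],
    [0,0,-0.07,0,0,0],
    [0,0,-0.09,0,0,0],
    [0,0,-0.09,0,0,0],
    [0,0,-0.09,0,0,0],
    [0,0,-0.09,0,0,0],
    [0,0,0,0,0,0]
  ]
}}

```text
t: 52.35
tool_pos: [0.389, 0.1696, 0.3183]
orientation: [[-1.0, -0.006, 0.01], [-0.006, 1.0, 0.004], [-0.01, 0.004, -1.0]]
wrist_force: [0.6, 0.3, -0.4]
width: 0.0006
grasp_force: 0.0
```

```bash
python3 look.py wrist:switch_tip scene:switch_tip,pin,plunger_knob,cactus0,mug:sc4 top:switch_tip,boom_handle,pin; python3 -c "
import cv2;a=cv2.imread('pics/sc4.png')[150:290,210:420];cv2.imwrite('pics/sc4c.png',cv2.resize(a,None,fx=3.5,fy=3.5))"
```

```text
52.35 [0.389  0.1696 0.3183] [[-1.0, -0.006, 0.01], [-0.006, 1.0, 0.004], [-0.01, 0.004, -1.0]] q [ 0.41 -0.07  1.92 -0.    1.28 -1.17] 0.0006 F [ 0.6  0.3 -0.4]
wrist switch_tip [(0.58, [0.466, 0.171, 0.099])]
scene switch_tip [(0.61, [0.467, 0.171, 0.104])]
scene pin [(0.59, [0.621, 0.227, 0.242]), (0.55, [0.492, -0.109, 0.0]), (0.42, [0.614, 0.084, 0.181])]
scene plunger_knob [(0.65, [0.621, 0.225, 0.244])]
scene cactus0 [(0.72, [0.342, -0.309, 0.001]), (0.55, [0.332, -0.419, -0.002]), (0.52, [0.789, -0.04, 0.002]), (0.49, [0.493, -0.113, -0.001])]
scene mug [(0.69, [0.697, -0.39, -0.002])]
top switch_tip [(0.56, [0.468, 0.169, 0.103]), (0.34, [0.681, -0.252, -0.001])]
top boom_handle [(0.56, [0.504, -0.015, 0.212])]
top pin [(0.45, [0.612, 0.087, 0.184])]
```

View pics/sc4c.png

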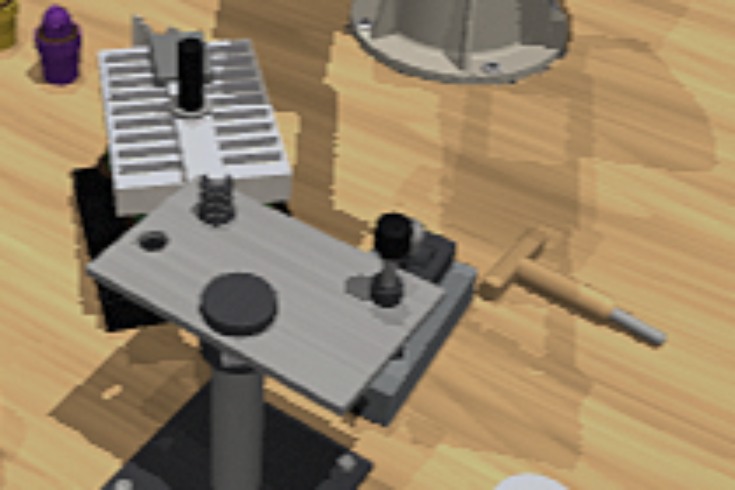

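The ball now leans to +x (0.467, was 0.428), the pin is seated and the plunger is up. One tilted peek under the lamp to check the cacti before handing in.

{"op": "drive_tool", "data": {
  "deltas": [
    [0.02,-0.07,0,0,0,0],
    [0.02,-0.07,0.02,0,0,0],
    [0.02,-0.07,0.02,0,0,0],
    [0.02,-0.07,0.02,0,0,0],
    [0.02,-0.07,0.02,0,0,0],
    [0.02,-0.07,0.02,0,0,0],
    [0,0,0,0,-0.25,0],
    [0,0,0,0,-0.25,0],
    [0,0,0,0,-0.25,0],
    [0,0,0,0,-0.25,0],
    [0,0,0,0,-0.25,0],
    [0,0,0,0,0,0]
  ]
}}

```text
t: 54.15
tool_pos: [0.325, -0.0416, 0.26]
orientation: [[-0.793, -0.003, 0.609], [-0.002, 1.0, 0.002], [-0.609, 0.001, -0.793]]
wrist_force: [0.6, -1.4, -0.6]
width: 0.0007
grasp_force: 0.0
```

```bash
python3 look.py wrist:cactus0:w11
```

```text
54.15 [ 0.325  -0.0416  0.26  ] [[-0.793, -0.003, 0.609], [-0.002, 1.0, 0.002], [-0.609, 0.001, -0.793]] q [-0.38 -0.62  2.52  0.38  0.65 -2.19] 0.0007 F [ 0.6 -1.4 -0.6]
wrist cactus0 [(0.9, [0.484, 0.029, 0.002]), (0.86, [0.485, -0.109, 0.004]), (0.69, [0.422, -0.04, -0.001]), (0.6, [0.341, -0.317, -0.004])]
```

View pics/w11.png

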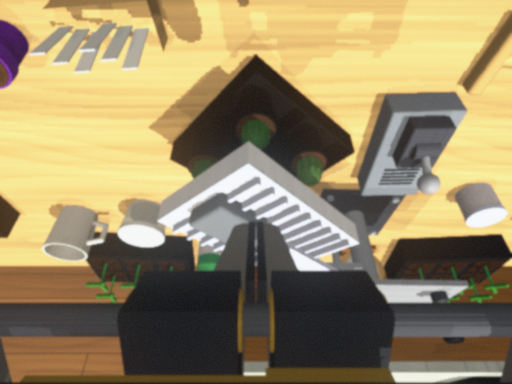

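Three cacti are upright where I set them: (257,130), (203,165) and (309,168). The fourth is hidden under the lamp, and nothing there looks disturbed. The toggle ball at (428,185) leans to "on". Handing in.

```bash
python3 -c "
from bench import ticket; print(ticket.hand_in())"
```

```text
the job is handed in; nothing more can be done
None
```

I handed the job in at about 54 s. The four cacti are in the tray, the plunger is up, the lamp is at its stop, the pin is home and the switch is on. One cactus was hidden under the lamp at the final look, last seen in place just before the swing, and no verdict came back.

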